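# Put mixed-up lids back on their own sterilising canisters

## Robot

A 7-joint arm with a two-finger parallel gripper is mounted at the origin on the work surface; the furniture and walls round the work are solid. World frame = base frame: x ahead of the robot, y to its left, z up, the work surface at z = 0. Lengths are in m, angles in rad, forces in N, time in s.
With the tool pointing down it reaches from about 0.4 to 0.85 m from the base axis. Payload 4.5 kg.
Tool frame: the origin (TCP) lies on the centre line of the jaws, within the pads' length; the fingertips stand ahead of it and the grasp point (between the pads) lies 6 mm ahead of it (r.tcp_to_tips is the x of the fingertips in the tool frame, in m); x points along the fingers, y is the direction in which the jaws open and shut, and the axes are right-handed (so a half turn about x gives the same grasp; the last joint's range is limited). The gripper opens to 88 mm and grips with 3 to 60 N. Pads are 18 mm wide; open, the fingers measure 123 mm over their backs; the gripper's body (75 mm by 187 mm) begins 45 mm behind the grasp point.
Start: joints at [1.364, 0.689, -0.195, 1.565, 0.157, 0.902, -0.215], TCP at [0.149, -0.607, 0.264] pointing down, gripper open.
Joint ranges: [-3.01, 3.01], [-0.46, 2.08], [-1.47, 1.51], [0.13, 2.56], [-1, 4.14], [0.04, 2.09], [-2.66, 2.66]. Speed limits (rad/s): [2.57, 2.57, 3.14, 3.14, 3.14, 3.14, 3.14].

## Interface

Orientations are given as a unit quaternion [x, y, z, w].
In Python, from plant import r gives the robot as it stands.
- The arm moves only by the tool play_rows, never from a script. Its argument "targets" is a list of rows, each a list of 3 entries, a list of its own where there are three numbers: the turn, a rotation vector about the world's x, y, z in rad, then the shift along the world's x, y, z in units of 40 mm (1.0 is 40 mm), then the closure in counts, from 0 (fully open) to 255 (shut). A call has 1 to 5 rows; each row shifts and turns the commanded pose from where the row before left it; what a row does not reach is not made up. A row lasts 1/10 s, in which the tool goes at most 50 mm and 8.59 degrees, less where a joint would pass 70% of its speed; a pose out of reach is approached as far as the arm can. A call is refused whole if a number of a shift passes 1 or a number of a turn 0.15, either way. A call with a gripper value outside its range is refused whole. The fingers move at their own pace and stop on an object; "newtons" is the grip in N (left out, the last holds). Time passes only in rows, so rows that do not move let the fingers close. It gives the time, the measured TCP pose, the force and the opening at its end, in the units of the state.
- r.get_state(): the state, without advancing time (a new reading comes with each control period).
- r.snapshot(name): name is "side" or "top" or "wrist"; returns a dict with "color" (480x640x3 uint8, red, green, blue), "fx", "fy", "cx", "cy" (pixels), "dist" ([k1, k2, p1, p2, k3] as OpenCV has them; the pictures are not rectified), "cam_to_world" (4x4, takes a point from camera to world coordinates). Camera axes: x right, y up, looking along -z (the intrinsics and any distortion apply to the point x, -y, -z); pixel columns grow to the right and rows downward; lengths in m; the calibration is good to about 2 mm. A picture is of the moment at which its call begins. There is no depth.
- r.finish_job(): hands the job in, once; it reports no verdict.
The state is a dict: "clock": time; "q": joint angles; "qd": joint speeds; "joint_torque": joint torques, N m; "tool_pos": TCP position; "eef_rot": TCP orientation; "contact_force": force on the tool from outside, world axes, zero at the start; "moment": the same for the moment, N m; "opening": opening from 0.0 (shut) to 1.0 (fully open).
Only numpy, scipy, OpenCV 4.12 (cv2) and the standard library are available. Lean on these libraries where they do the work, as an engineer would, in place of code of your own. Each camera call takes 0.05 s, during which the arm holds its last target.

## Task

The lids of the four steel sterilising canisters were mixed up at packing: before the sets go into the oven, swap them round so that every canister is closed with the lid whose knob has the colour of its foot ring, each lid fully seated and level. Never put a lid on the bare bench or turn it over; the empty metal dish is there for a lid that has to wait. Leave the canisters standing where they are.

Things in the scene. Friction and masses are not known exactly. Their poses are not given: they have to be found in the camera images.
- can_red: red canister: loose, open-topped round steel sterilising canister of instruments, about 0.5 kg, marked by the red silicone ring round its foot, which shows round the lid from above. Body 76 mm across outside, 71 mm inside the mouth, rim 62 mm above the bench; foot ring 98 mm across, 7 mm high. Origin at the centre of its underside, z up along its axis; round, so its yaw has no meaning
- can_yellow: yellow canister: loose, open-topped round steel sterilising canister of instruments, about 0.5 kg, marked by the yellow silicone ring round its foot, which shows round the lid from above. Body 76 mm across outside, 71 mm inside the mouth, rim 62 mm above the bench; foot ring 98 mm across, 7 mm high. Origin at the centre of its underside, z up along its axis; round, so its yaw has no meaning
- can_green: green canister: loose, open-topped round steel sterilising canister of instruments, about 0.5 kg, marked by the green silicone ring round its foot, which shows round the lid from above. Body 76 mm across outside, 71 mm inside the mouth, rim 62 mm above the bench; foot ring 98 mm across, 7 mm high. Origin at the centre of its underside, z up along its axis; round, so its yaw has no meaning
- can_blue: blue canister: loose, open-topped round steel sterilising canister of instruments, about 0.5 kg, marked by the blue silicone ring round its foot, which shows round the lid from above. Body 76 mm across outside, 71 mm inside the mouth, rim 62 mm above the bench; foot ring 98 mm across, 7 mm high. Origin at the centre of its underside, z up along its axis; round, so its yaw has no meaning
- lid_red: red lid: loose steel lid with a red knob, 0.12 kg, all four the same size. Origin: centre of its underside, z up. Above it: tapered self-centring plug from 0 to 10 mm (50 to 66 mm across), plate 82 mm across from 10 to 16 mm that sits on the rim, thin neck, upright round knob 26 mm across from 20 to 44 mm. Seated, its origin is 52 mm above the canister's. Starts on a canister of another colour
- lid_yellow: yellow lid: loose steel lid with a yellow knob, 0.12 kg, all four the same size. Origin: centre of its underside, z up. Above it: tapered self-centring plug from 0 to 10 mm (50 to 66 mm across), plate 82 mm across from 10 to 16 mm that sits on the rim, thin neck, upright round knob 26 mm across from 20 to 44 mm. Seated, its origin is 52 mm above the canister's. Starts on a canister of another colour
- lid_green: green lid: loose steel lid with a green knob, 0.12 kg, all four the same size. Origin: centre of its underside, z up. Above it: tapered self-centring plug from 0 to 10 mm (50 to 66 mm across), plate 82 mm across from 10 to 16 mm that sits on the rim, thin neck, upright round knob 26 mm across from 20 to 44 mm. Seated, its origin is 52 mm above the canister's. Starts on a canister of another colour
- lid_blue: blue lid: loose steel lid with a blue knob, 0.12 kg, all four the same size. Origin: centre of its underside, z up. Above it: tapered self-centring plug from 0 to 10 mm (50 to 66 mm across), plate 82 mm across from 10 to 16 mm that sits on the rim, thin neck, upright round knob 26 mm across from 20 to 44 mm. Seated, its origin is 52 mm above the canister's. Starts on a canister of another colour
- dish: empty round shallow metal dish, fixed to the bench, 130 mm across and 13 mm high, inner floor 114 mm across and 6 mm above the bench: room for one waiting lid. Origin at the centre of its underside

How it is judged:
At the end, for the whole second after the job is handed in: Each of the four lids is on the canister of its own colour: centred within 6 mm, down on the rim (origin 48 to 55 mm above the canister's origin), lid and canister upright within 0.08 rad, all at rest and released (horizontal distance between lid_red and can_red below 0.006 m and z of lid_red in the frame of can_red between 0.048 and 0.055 m and angle between each of lid_red, can_red, lid_yellow, can_yellow, lid_green, can_green, lid_blue, can_blue's own z axis and vertical below 0.08 rad and linear speed of each of lid_red, can_red, lid_yellow, can_yellow, lid_green, can_green, lid_blue, can_blue below 0.02 m/s and horizontal distance between lid_yellow and can_yellow below 0.006 m and z of lid_yellow in the frame of can_yellow between 0.048 and 0.055 m and horizontal distance between lid_green and can_green below 0.006 m and z of lid_green in the frame of can_green between 0.048 and 0.055 m and horizontal distance between lid_blue and can_blue below 0.006 m and z of lid_blue in the frame of can_blue between 0.048 and 0.055 m); the robot touches nothing.
It fails at once if a lid is put down on the bare bench (height (world z) of any of lid_red, lid_yellow, lid_green, lid_blue below 0.0025 m).
It fails at once if a canister is shifted more than 30 mm from where it stood (distance of any of can_red, can_yellow, can_green, can_blue from where it was at the start of the episode above 0.03 m).
It fails at once if a lid is turned over (angle between any of lid_red, lid_yellow, lid_green, lid_blue's own z axis and vertical above 1.2 rad).
It also fails if it takes over 128 s, if anything falls off the work surface, if the arm or the gripper's body presses on something with over 40 N, if the wrist force passes 120 N, or if a joint passes its speed limit or range.

## Working session

There is one attempt and no reset: what is moved stays moved. The work goes in short steps, Python scripts to look and compute and a tool call to move; the robot and the scene stay as the last step left them, time stands still between calls to the robot, and variables do not carry over. Pictures are saved under pics/ and viewed, and the job is handed in when it is done.

Besides the shell and the picture viewer there is one more tool, called after "Request:" as name([rows], argument=value, ...), one row to a line, values as JSON. play_rows: Moves the arm, as the interface text tells. Its arguments: {"type":"object","properties":{"targets":{"type":"array","items":{"type":"array"}},"newtons":{"type":"number"}},"required":["targets"]}

```bash
ls; mkdir -p pics; python3 - <<'E'
from plant import r
import cv2
s=r.get_state(); print(s, r.tcp_to_tips)
for n in ["top","side"]:
    d=r.snapshot(n); cv2.imwrite(f"pics/{n}0.png",d["color"][:,:,::-1]); print(n,{k:v for k,v in d.items() if k!="color"})
E
```

```text
pics
{'clock': 0.0, 'q': array([ 1.36381932,  0.68997236, -0.19454328,  1.56628487,  0.1572877 ,
        0.90253266, -0.21510478]), 'qd': array([-4.58794152e-04,  1.40254613e-03, -6.44137892e-05, -1.87720557e-04,
        6.85074870e-04, -6.18289648e-04, -2.53235194e-06]), 'joint_torque': array([-4.01396464e-04, -5.27564335e+01, -1.26663275e+00, -1.53429347e+01,
       -5.25724702e-02,  6.53733354e-03,  1.69838409e-04]), 'tool_pos': array([ 0.14887239, -0.60642559,  0.26293377]), 'eef_rot': array([-0.70187082, -0.08558066,  0.70209875, -0.08432467]), 'contact_force': array([-0.1831892 ,  0.10542612,  0.52431154]), 'moment': array([-0.03409189,  0.00831986,  0.01694639]), 'opening': 0.9997825292795982} 0.025
top {'fx': 464.3538021019845, 'fy': 464.3538021019845, 'cx': 320.30342205925785, 'cy': 236.17200740710283, 'dist': array([-0.08213261,  0.        ,  0.        ,  0.        ,  0.        ]), 'cam_to_world': array([[-0.02837206,  0.98799523, -0.15185665,  0.40400755],
       [-0.99952676, -0.02984728, -0.00744344,  0.04026303],
       [-0.0118866 ,  0.1515736 ,  0.9883745 ,  0.92129931],
       [ 0.        ,  0.        ,  0.        ,  1.        ]])}
side {'fx': 487.3817025742199, 'fy': 487.3817025742199, 'cx': 314.67624273531464, 'cy': 238.1296704097031, 'dist': array([-0.02644767,  0.        ,  0.        ,  0.        ,  0.        ]), 'cam_to_world': array([[ 0.99830254,  0.040273  , -0.0420728 ,  0.49791093],
       [-0.05622968,  0.4782589 , -0.87641694, -0.70130185],
       [-0.01517425,  0.877295  ,  0.47971161,  0.46203908],
       [ 0.        ,  0.        ,  0.        ,  1.        ]])}
```

View pics/top0.png

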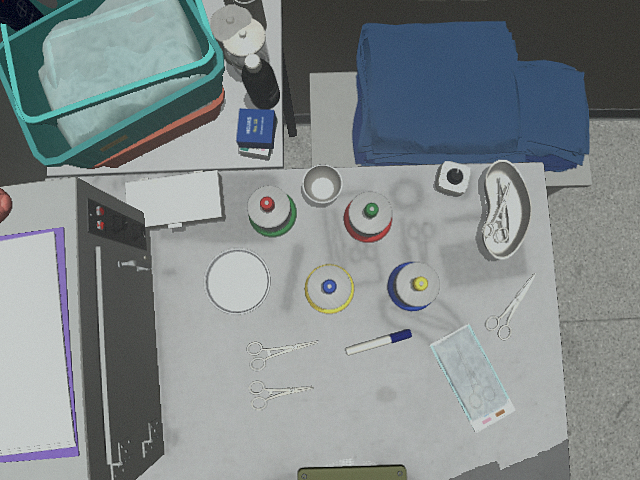

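View pics/side0.png

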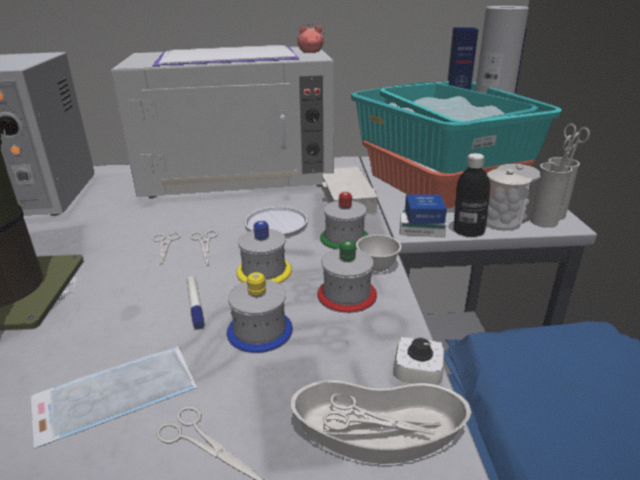

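```bash
cat > h.py <<'E'
import numpy as np, cv2
from plant import r
def KD(d): return np.array([[d["fx"],0,d["cx"]],[0,d["fy"],d["cy"]],[0,0,1]]), np.array(d["dist"])
def ray(d,u,v):
    K,D=KD(d); x,y=cv2.undistortPoints(np.array([[[u,v]]],float),K,D)[0,0]
    T=d["cam_to_world"]; return T[:3,3], T[:3,:3]@np.array([x,-y,-1])
def p2w(d,u,v,z):
    o,k=ray(d,u,v); return o+k*(z-o[2])/k[2]
def w2p(d,P):
    K,D=KD(d); T=d["cam_to_world"]; c=(np.atleast_2d(P)-T[:3,3])@T[:3,:3]
    return cv2.projectPoints(c*[1,-1,-1],np.zeros(3),np.zeros(3),K,D)[0][:,0]
def circ(c,rad,z,n=60):
    a=np.linspace(0,2*np.pi,n); return np.c_[c[0]+rad*np.cos(a),c[1]+rad*np.sin(a),0*a+z]
def overlay(d,circs,fn,box,s):
    x0,y0,x1,y1=box; im=cv2.resize(d["color"][y0:y1,x0:x1,::-1],None,fx=s,fy=s,interpolation=cv2.INTER_CUBIC).copy()
    for c,rad,z in circs:
        p=(w2p(d,circ(c,rad,z))-[x0,y0]+.5)*s
        cv2.polylines(im,[np.round(p).astype(int)],True,(255,0,255),1)
    cv2.imwrite(fn,im)
E
python3 - <<'E'
from h import *
d=r.snapshot("top")
px=dict(red=(267,203),green=(371.5,210),blue=(329,286.5),yellow=(420.5,283.5))
C=[]
for k,p in px.items():
    w=p2w(d,*p,0.096); print(k,w.round(4)); C+=[(w,.013,.096),(w,.041,.068),(w,.049,.007)]
w=p2w(d,238,281,.013);print("dish",w); C+=[(w,.065,.013)]
overlay(d,C,"pics/o1.png",(195,170,455,325),3)
s=r.snapshot("side"); overlay(s,C,"pics/o2.png",(210,180,410,360),4)
E
```

```text
red [0.5949 0.1419 0.096 ]
green [ 0.576  -0.0477  0.096 ]
blue [0.4403 0.0336 0.096 ]
yellow [ 0.4405 -0.1288  0.096 ]
dish [0.45954358 0.2109463  0.013     ]
```

View pics/o1.png

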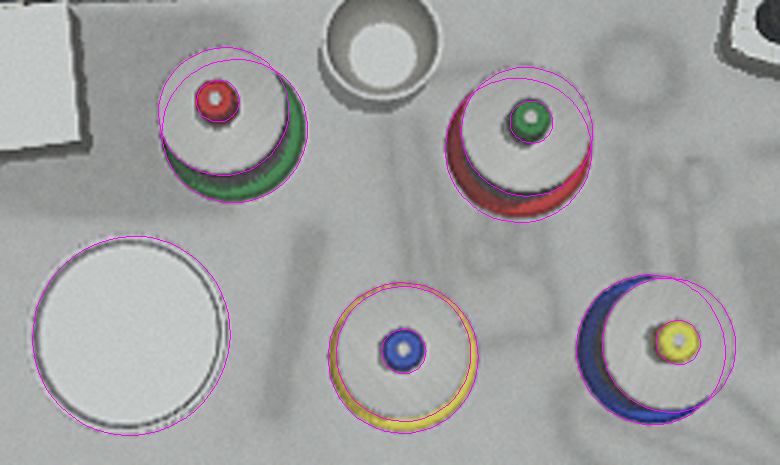

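View pics/o2.png

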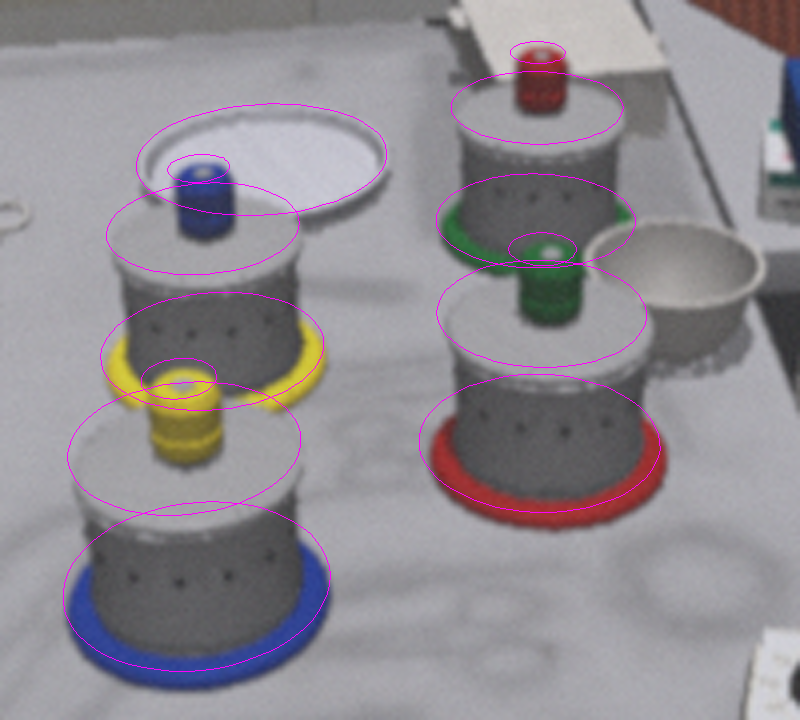

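The top view gives red lid on the green can, green on red, blue on yellow and yellow on blue, with overlays matching the top view to about 1 mm. The side view's projections sit 3–5 px off, so I'll use the wrist camera to settle this. Next I check the tool orientation and the wrist view.

```bash
python3 - <<'E'
from h import *
from scipy.spatial.transform import Rotation as R
s=r.get_state(); print(R.from_quat(s["eef_rot"]).as_matrix().round(3), s["tool_pos"],s["clock"])
d=r.snapshot("wrist"); cv2.imwrite("pics/w0.png",d["color"][:,:,::-1]); print({k:v for k,v in d.items() if k!="color"})
M=R.from_quat(s["eef_rot"]).as_matrix()
print("cam in tool",M.T@(d["cam_to_world"][:3,3]-s["tool_pos"]))
E
```

```text
[[-0.     0.239 -0.971]
 [ 0.001 -0.971 -0.239]
 [-1.    -0.001  0.   ]] [ 0.14895427 -0.60663642  0.26323418] 0.2
{'fx': 342.1351639006527, 'fy': 342.1351639006527, 'cx': 317.8894161410369, 'cy': 248.05182308359525, 'dist': array([-0.06265098,  0.        ,  0.        ,  0.        ,  0.        ]), 'cam_to_world': array([[ 2.37691402e-01,  9.35424940e-01,  2.61692526e-01,
         2.17337051e-01],
       [-9.71340236e-01,  2.29172049e-01,  6.30739120e-02,
        -5.89378706e-01],
       [-9.71702250e-04, -2.69184607e-01,  9.63088108e-01,
         3.84584640e-01],
       [ 0.00000000e+00,  0.00000000e+00,  0.00000000e+00,
         1.00000000e+00]])}
cam in tool [-0.12135538 -0.00057491 -0.07051602]
```

View pics/w0.png

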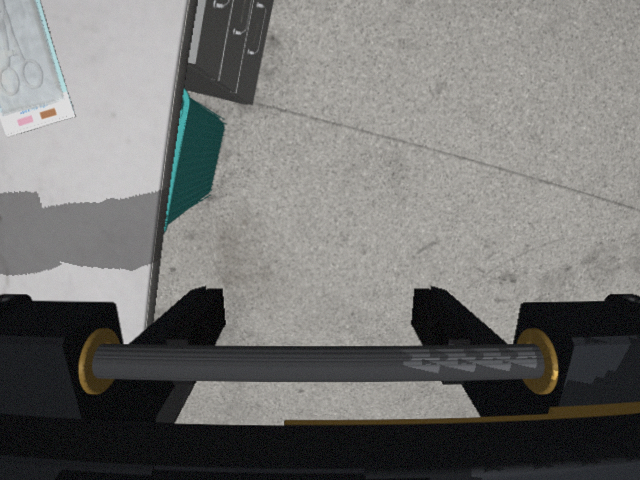

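Request:
play_rows([
  [[0, 0, 0], [0.58, 0.98, 0], 0],
  [[0, 0, 0], [0.58, 0.98, 0], 0],
  [[0, 0, 0], [0.58, 0.98, 0], 60],
  [[0, 0, 0], [0.58, 0.98, 0], 100],
  [[0, 0, 0], [0.58, 0.98, 0], 110],
], newtons=25)

```text
clock: 0.75
tool_pos: [0.2658, -0.4094, 0.2638]
eef_rot: [0.702, 0.085, -0.702, 0.085]
contact_force: [0.2, -0.6, -0.2]
opening: 0.753
```

Request:
play_rows([
  [[0, 0, 0], [0.58, 0.98, 0], 110],
  [[0, 0, 0], [0.58, 0.98, 0], 110],
  [[0, 0, 0], [0.58, 0.98, 0], 110],
  [[0, 0, 0], [0.58, 0.98, 0], 110],
  [[0, 0, 0], [0.58, 0.98, 0], 110],
])

```text
clock: 1.25
tool_pos: [0.3819, -0.2134, 0.2639]
eef_rot: [0.702, 0.085, -0.702, 0.085]
contact_force: [0.5, -0.3, 1.6]
opening: 0.569
```

Request:
play_rows([
  [[0, 0, 0], [0.58, 0.98, 0], 110],
  [[0, 0, 0], [0.58, 0.98, 0], 110],
  [[0, 0, 0], [0.58, 0.98, 0], 110],
  [[0, 0, 0], [0.58, 0.98, 0], 110],
  [[0, 0, 0], [0.58, 0.98, 0], 110],
])

```text
clock: 1.75
tool_pos: [0.4978, -0.0172, 0.2638]
eef_rot: [0.702, 0.085, -0.702, 0.085]
contact_force: [0.6, -0.0, 0.3]
opening: 0.567
```

Request:
play_rows([
  [[0, 0, 0], [0.58, 0.98, 0], 110],
  [[0, 0, 0], [0.58, 0.98, 0], 110],
  [[0, 0, 0], [0.58, 0.98, -0.5], 110],
  [[0, 0, 0], [0.58, 0.98, -0.5], 110],
  [[0, 0, 0], [0, 0, 0], 110],
])

```text
clock: 2.25
tool_pos: [0.5901, 0.146, 0.2208]
eef_rot: [-0.701, -0.09, 0.702, -0.086]
contact_force: [-1.9, -1.0, -0.0]
opening: 0.567
```

```bash
cat >> h.py <<'E'
CAN=dict(green=(.5949,.1419),red=(.576,-.0477),yellow=(.4403,.0336),blue=(.4405,-.1288)); DISH=(.4595,.2109)
E
python3 - <<'E'
from h import *
d=r.snapshot("wrist")
C=[]
for w in CAN.values(): C+=[(w,.013,.096),(w,.013,.072),(w,.041,.068),(w,.049,.007)]
C+=[(DISH,.065,.013)]
overlay(d,C,"pics/w1.png",(0,0,640,480),1.25)
s=r.get_state(); print(s["tool_pos"],s["opening"],s["qd"].round(3))
E
```

```text
[0.58945103 0.14174432 0.22180597] 0.5650636176790264 [ 0.053 -0.052  0.059  0.048  0.015  0.014  0.01 ]
```

View pics/w1.png

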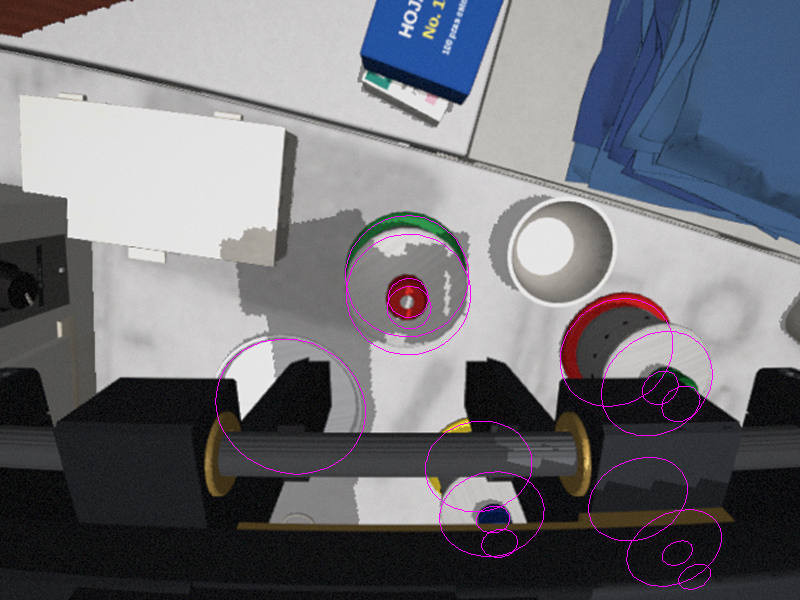

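```bash
python3 - <<'E'
from h import *
d=r.snapshot("wrist")
d=r.snapshot("wrist")
C=[]
for w in CAN.values(): C+=[(w,.013,.096),(w,.013,.072),(w,.041,.068),(w,.049,.007)]
C+=[(DISH,.065,.013)]
overlay(d,C,"pics/w2.png",(150,130,600,440),1.7)
s=r.get_state(); print(s["tool_pos"],s["opening"],s["qd"].round(3))
E
```

```text
[0.5895084  0.13693103 0.22347189] 0.5667868400415789 [ 0.025 -0.026  0.019  0.013 -0.    -0.002 -0.003]
```

View pics/w2.png

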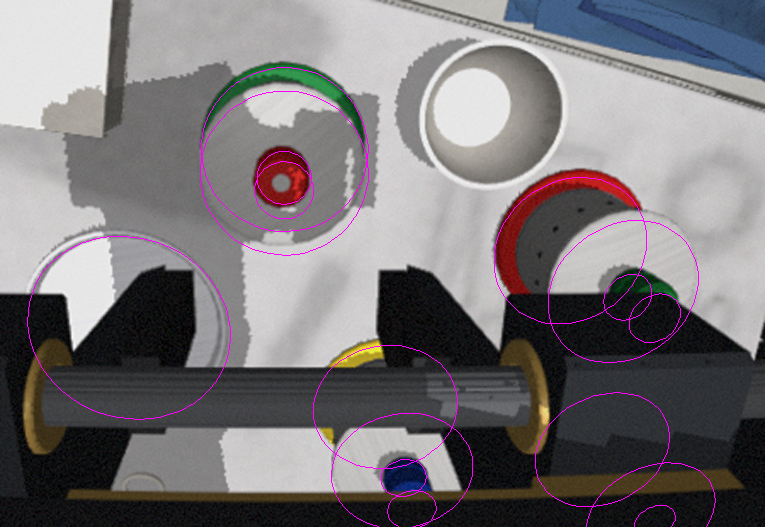

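```bash
python3 - <<'E'
from h import *
d=r.snapshot("wrist")
s=r.get_state();print(s["tool_pos"])
print(p2w(d,150+282/1.7-.5,130+182/1.7-.5,.096))
# ring outer top-left: fit
c=d["color"]; hsv=cv2.cvtColor(c,cv2.COLOR_RGB2HSV)
from scipy.optimize import least_squares
# knob centroid red
m=((hsv[...,0]<8)|(hsv[...,0]>172))&(hsv[...,1]>130)&(hsv[...,2]>50)
ys,xs=np.nonzero(m[200:280,280:360]); print(xs.min()+280,xs.max()+280,ys.min()+200,ys.max()+200)
t=r.snapshot("top"); sd=r.snapshot("side")
print(w2p(d,[[.5949,.1419,.096],[.5989,.1419,.096]]))
# lid plate lower edge/side: side view knob tops
for n,(u,v) in dict(blue=(205,174),yellow=(185,380),red=(541,56),green=(550,250)).items():
    print(n,"side",p2w(sd,210+u/4-.5,180+v/4-.5,.096).round(4))
E
```

```text
[0.58964479 0.13608486 0.22399759]
[0.59842178 0.14154253 0.096     ]
297 328 216 250
[[313.81495098 240.87780511]
 [315.06830533 235.84492021]]
blue side [0.4434 0.0275 0.096 ]
yellow side [ 0.4429 -0.1304  0.096 ]
red side [0.5961 0.137  0.096 ]
green side [ 0.5789 -0.0491  0.096 ]
```

Request:
play_rows([
  [[0, 0, 0], [0.19, 0.11, -0.4], 110],
  [[0, 0, 0], [0, 0, -0.9], 110],
  [[0, 0, 0], [0, 0, -0.9], 110],
  [[0, 0, 0], [0, 0, -0.6], 110],
  [[0, 0, 0], [0, 0, 0], 110],
])

```text
clock: 3.05
tool_pos: [0.5953, 0.1402, 0.1094]
eef_rot: [-0.7, -0.084, 0.704, -0.085]
contact_force: [-1.6, -0.2, -0.2]
opening: 0.568
```

Request:
play_rows([
  [[0, 0, 0], [0, 0, 0], 110],
  [[0, 0, 0], [0, 0, -0.2], 110],
  [[0, 0, 0], [0, 0, 0], 110],
  [[0, 0, 0], [0, 0, 0], 110],
])

```text
clock: 3.45
tool_pos: [0.5979, 0.1423, 0.1045]
eef_rot: [0.702, 0.085, -0.702, 0.085]
contact_force: [-0.8, 1.1, -0.1]
opening: 0.57
```

```bash
python3 - <<'E'
from h import *
d=r.snapshot("side"); overlay(d,[],"pics/s3.png",(250,130,450,280),4)
s=r.get_state(); print(s["tool_pos"],s["contact_force"],s["qd"].round(3))
E
```

```text
[0.59786814 0.14232831 0.10449427] [ 0.06957718 -0.29587939  0.19489627] [ 0.001  0.002 -0.     0.001  0.001 -0.001 -0.   ]
```

View pics/s3.png

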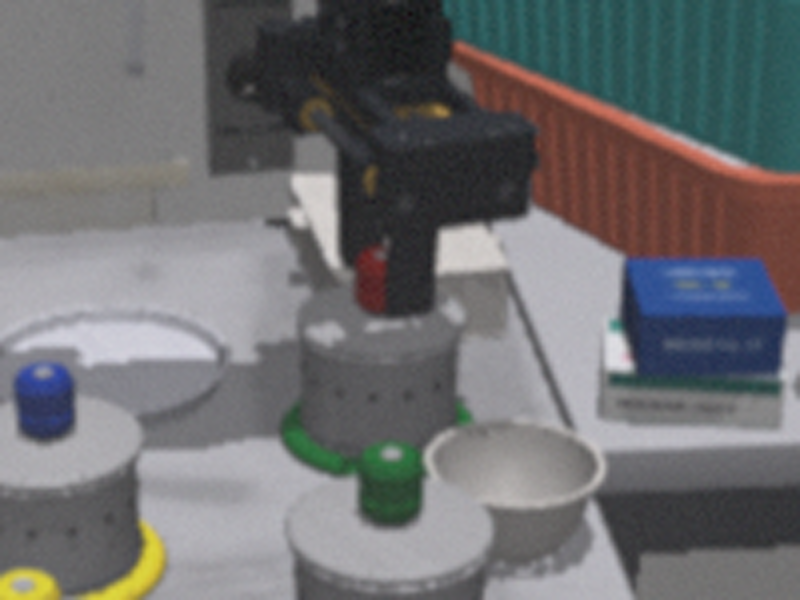

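Request:
play_rows([
  [[0, 0, 0], [0, 0, -0.15], 110],
  [[0, 0, 0], [0, 0, 0], 110],
  [[0, 0, 0], [0, 0, 0], 255],
  [[0, 0, 0], [0, 0, 0], 255],
  [[0, 0, 0], [0, 0, 0], 255],
], newtons=25)

```text
clock: 4.0
tool_pos: [0.5975, 0.1423, 0.0978]
eef_rot: [0.702, 0.085, -0.702, 0.085]
contact_force: [-0.7, 0.6, 0.3]
opening: 0.321
```

Request:
play_rows([
  [[0, 0, 0], [0, 0, 0], 255],
  [[0, 0, 0], [0, 0, 0], 255],
  [[0, 0, 0], [0, 0, 0.1], 255],
  [[0, 0, 0], [0, 0, 0.2], 255],
  [[0, 0, 0], [0, 0, 0.4], 255],
])

```text
clock: 4.5
tool_pos: [0.5966, 0.1419, 0.1255]
eef_rot: [-0.701, -0.085, 0.703, -0.085]
contact_force: [0.4, 0.5, -2.5]
opening: 0.283
```

Request:
play_rows([
  [[0, 0, 0], [0, 0, 0.5], 255],
  [[0, 0, 0], [-0.6, 0.3, 0], 255],
  [[0, 0, 0], [-0.85, 0.43, 0], 255],
  [[0, 0, 0], [-0.85, 0.42, 0], 255],
  [[0, 0, 0], [-0.7, 0.35, 0], 255],
])

```text
clock: 5.0
tool_pos: [0.4756, 0.2031, 0.1464]
eef_rot: [-0.702, -0.085, 0.702, -0.085]
contact_force: [0.2, 1.4, -1.8]
opening: 0.286
```

Request:
play_rows([
  [[0, 0, 0], [-0.4, 0.2, 0], 255],
  [[0, 0, 0], [0, 0, 0], 255],
  [[0, 0, 0], [0, 0, 0], 255],
])

```text
clock: 5.3
tool_pos: [0.4625, 0.2102, 0.1463]
eef_rot: [0.703, 0.085, -0.701, 0.085]
contact_force: [0.3, -0.3, -1.7]
opening: 0.286
```

```bash
python3 - <<'E'
from h import *
d=r.snapshot("side"); overlay(d,[],"pics/s4.png",(220,110,420,260),4)
d=r.snapshot("top"); overlay(d,[],"pics/t4.png",(180,150,380,300),4)
s=r.get_state(); print(s["tool_pos"],s["contact_force"],s["qd"].round(3),s["opening"])
E
```

```text
[0.46319365 0.20950568 0.14606991] [ 0.16630241 -0.52277904 -1.47598864] [ 0.005  0.005 -0.001  0.    -0.001 -0.001 -0.002] 0.28502268083210175
```

View pics/s4.png

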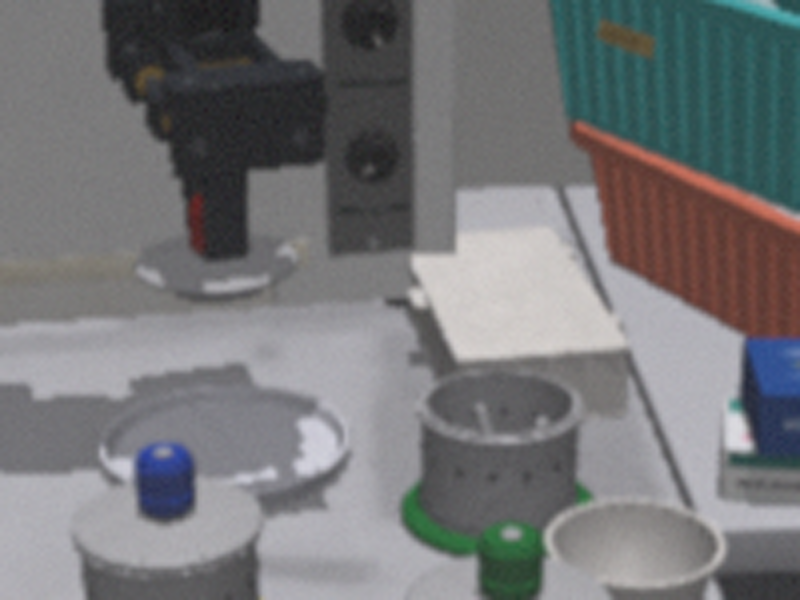

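View pics/t4.png

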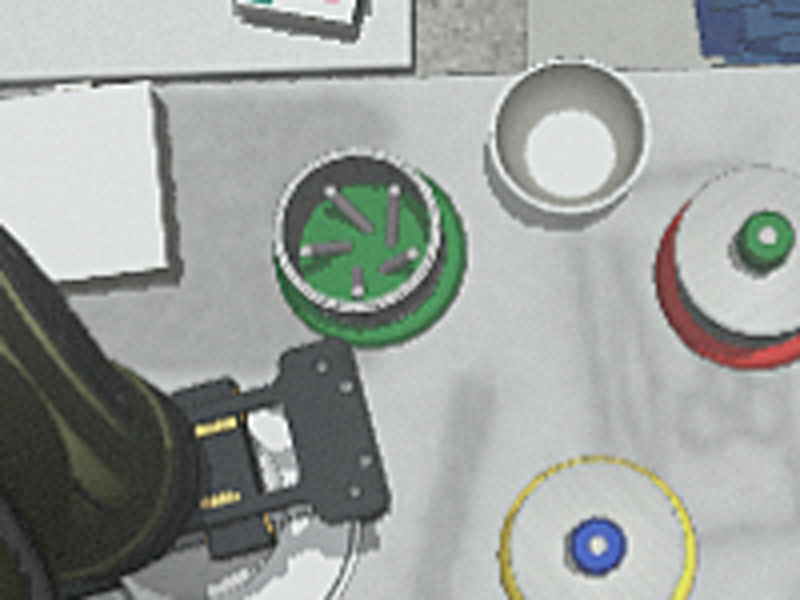

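Request:
play_rows([
  [[0, 0, 0], [0, 0, -0.5], 255],
  [[0, 0, 0], [0, 0, -0.9], 255],
  [[0, 0, 0], [0, 0, -0.6], 255],
  [[0, 0, 0], [0, 0, -0.2], 255],
  [[0, 0, 0], [0, 0, 0], 255],
])

```text
clock: 5.9
tool_pos: [0.4619, 0.2094, 0.0569]
eef_rot: [-0.702, -0.084, 0.702, -0.085]
contact_force: [1.1, -0.2, -2.2]
opening: 0.286
```

Request:
play_rows([
  [[0, 0, 0], [0, 0, 0], 255],
  [[0, 0, 0], [0, 0, -0.05], 255],
  [[0, 0, 0], [0, 0, -0.05], 255],
  [[0, 0, 0], [0, 0, 0], 255],
])

```text
clock: 6.3
tool_pos: [0.4617, 0.2103, 0.0542]
eef_rot: [0.702, 0.085, -0.702, 0.085]
contact_force: [-0.6, -0.4, -1.8]
opening: 0.286
```

Request:
play_rows([
  [[0, 0, 0], [0, 0, -0.05], 255],
  [[0, 0, 0], [0, 0, 0], 255],
])

```text
clock: 6.5
tool_pos: [0.4616, 0.2103, 0.0518]
eef_rot: [0.702, 0.085, -0.702, 0.085]
contact_force: [0.0, -0.0, -1.4]
opening: 0.285
```

Request:
play_rows([
  [[0, 0, 0], [0, 0, -0.04], 255],
  [[0, 0, 0], [0, 0, 0], 255],
])

```text
clock: 6.7
tool_pos: [0.4616, 0.2103, 0.0516]
eef_rot: [0.702, 0.085, -0.702, 0.085]
contact_force: [-3.0, -0.6, 16.2]
opening: 0.289
```

Request:
play_rows([
  [[0, 0, 0], [0, 0, 0], 110],
  [[0, 0, 0], [0, 0, 0], 110],
  [[0, 0, 0], [0, 0, 0.4], 110],
  [[0, 0, 0], [0, 0, 0.9], 110],
  [[0, 0, 0], [0, 0, 0.9], 110],
])

```text
clock: 7.2
tool_pos: [0.4609, 0.2099, 0.1384]
eef_rot: [-0.701, -0.085, 0.703, -0.085]
contact_force: [0.4, 0.7, 0.1]
opening: 0.57
```

Request:
play_rows([
  [[0, 0, 0], [0.2, -0.5, 0.2], 110],
  [[0, 0, 0], [0.36, -0.81, 0.2], 110],
  [[0, 0, 0], [0.36, -0.81, 0], 110],
  [[0, 0, 0], [0.36, -0.81, 0], 110],
  [[0, 0, 0], [0.36, -0.81, 0], 110],
])

```text
clock: 7.7
tool_pos: [0.5274, 0.0592, 0.154]
eef_rot: [-0.702, -0.085, 0.702, -0.085]
contact_force: [0.2, 0.2, 0.5]
opening: 0.57
```

Request:
play_rows([
  [[0, 0, 0], [0.36, -0.81, 0], 110],
  [[0, 0, 0], [0.36, -0.81, 0], 110],
  [[0, 0, 0], [0.36, -0.81, 0], 110],
  [[0, 0, 0], [0.2, -0.3, 0], 110],
  [[0, 0, 0], [0, 0, 0], 110],
])

```text
clock: 8.2
tool_pos: [0.5789, -0.0507, 0.1538]
eef_rot: [0.702, 0.083, -0.702, 0.084]
contact_force: [-0.5, -0.0, -0.2]
opening: 0.567
```

```bash
python3 - <<'E'
from h import *
r.snapshot("side");d=r.snapshot("wrist"); 
C=[]
for w in CAN.values(): C+=[(w,.013,.096),(w,.041,.068),(w,.049,.007)]
overlay(d,C,"pics/w5.png",(0,0,640,480),1.25)
d=r.snapshot("side");overlay(d,[],"pics/s5.png",(220,110,420,260),4)
s=r.get_state(); print(s["tool_pos"],s["contact_force"],s["qd"].round(3),s["opening"])
E
```

```text
[ 0.57747466 -0.04582279  0.15391329] [ 0.10943805  1.76863337 -0.01968908] [-0.011 -0.004 -0.002  0.006  0.003 -0.001  0.003] 0.5692295220194385
```

View pics/w5.png

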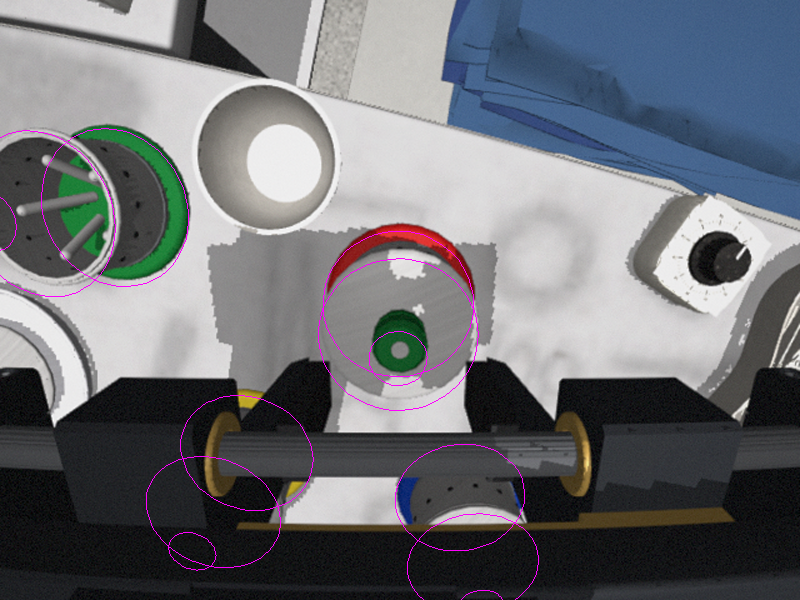

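View pics/s5.png

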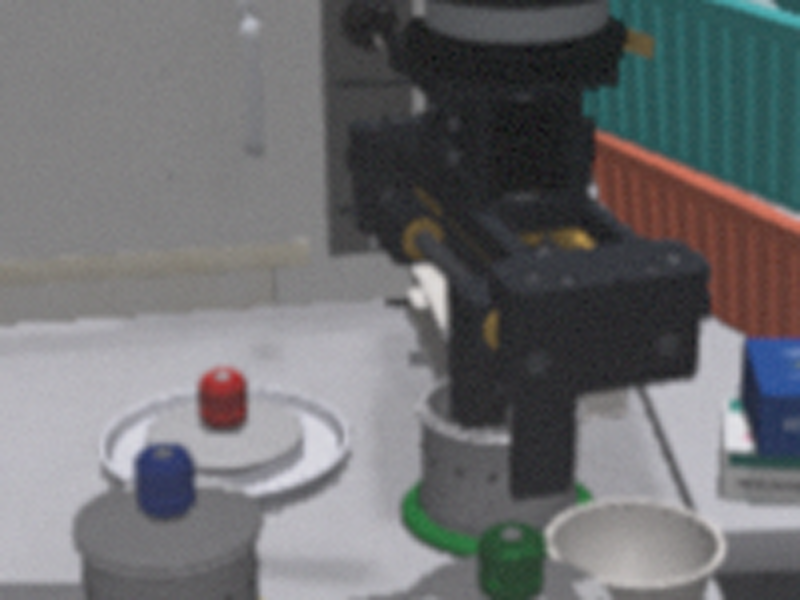

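Request:
play_rows([
  [[0, 0, 0], [0, 0, -0.4], 110],
  [[0, 0, 0], [0, 0, -0.6], 110],
  [[0, 0, 0], [0, 0, -0.2], 110],
  [[0, 0, 0], [0, 0, 0], 110],
  [[0, 0, 0], [0, 0, 0], 110],
])

```text
clock: 8.85
tool_pos: [0.5784, -0.0476, 0.1067]
eef_rot: [0.702, 0.086, -0.702, 0.085]
contact_force: [0.2, 0.0, 0.2]
opening: 0.575
```

Request:
play_rows([
  [[0, 0, 0], [0, 0, -0.22], 110],
  [[0, 0, 0], [0, 0, 0], 110],
  [[0, 0, 0], [0, 0, 0], 255],
  [[0, 0, 0], [0, 0, 0], 255],
  [[0, 0, 0], [0, 0, 0], 255],
])

```text
clock: 9.35
tool_pos: [0.5784, -0.0487, 0.0976]
eef_rot: [0.702, 0.085, -0.702, 0.085]
contact_force: [0.1, 0.1, -0.1]
opening: 0.32
```

Request:
play_rows([
  [[0, 0, 0], [0, 0, 0], 255],
  [[0, 0, 0], [0, 0, 0], 255],
])

```text
clock: 9.55
tool_pos: [0.5784, -0.0487, 0.0975]
eef_rot: [0.702, 0.085, -0.702, 0.085]
contact_force: [-0.0, 0.6, 1.8]
opening: 0.288
```

Request:
play_rows([
  [[0, 0, 0], [0, 0, 0.1], 255],
  [[0, 0, 0], [0, 0, 0.3], 255],
  [[0, 0, 0], [0, 0, 0.6], 255],
  [[0, 0, 0], [0, 0, 0.3], 255],
  [[0, 0, 0], [0, 0, 0], 255],
])

```text
clock: 10.05
tool_pos: [0.5797, -0.0487, 0.1515]
eef_rot: [0.704, 0.085, -0.7, 0.085]
contact_force: [0.9, 0.8, -0.6]
opening: 0.287
```

Request:
play_rows([
  [[0, 0, 0], [0.05, 0.5, 0], 255],
  [[0, 0, 0], [0.1, 1.0, 0], 255],
  [[0, 0, 0], [0.1, 1.0, 0], 255],
  [[0, 0, 0], [0.1, 1.0, 0], 255],
  [[0, 0, 0], [0.1, 0.85, 0], 255],
])

```text
clock: 10.55
tool_pos: [0.5956, 0.1281, 0.1486]
eef_rot: [-0.702, -0.086, 0.702, -0.085]
contact_force: [0.5, 0.2, -0.8]
opening: 0.291
```

Request:
play_rows([
  [[0, 0, 0], [0.02, 0.4, 0], 255],
  [[0, 0, 0], [0, 0, 0], 255],
  [[0, 0, 0], [0, 0, 0], 255],
  [[0, 0, 0], [0, 0, 0], 255],
])

```text
clock: 10.95
tool_pos: [0.597, 0.1378, 0.1491]
eef_rot: [-0.702, -0.083, 0.703, -0.085]
contact_force: [-1.2, -0.3, -1.4]
opening: 0.285
```

```bash
python3 - <<'E'
from h import *
d=r.snapshot("wrist"); overlay(d,[],"pics/w6.png",(0,0,640,480),1.25)
d=r.snapshot("side");overlay(d,[],"pics/s6.png",(220,110,420,260),4)
s=r.get_state(); print(s["tool_pos"],s["contact_force"],s["qd"].round(3),s["opening"])
E
```

```text
[0.59720906 0.1386257  0.14927853] [-0.05978135  0.12248832 -0.96013615] [-0.008 -0.    -0.011 -0.004 -0.003 -0.    -0.003] 0.2862958095491275
```

View pics/w6.png

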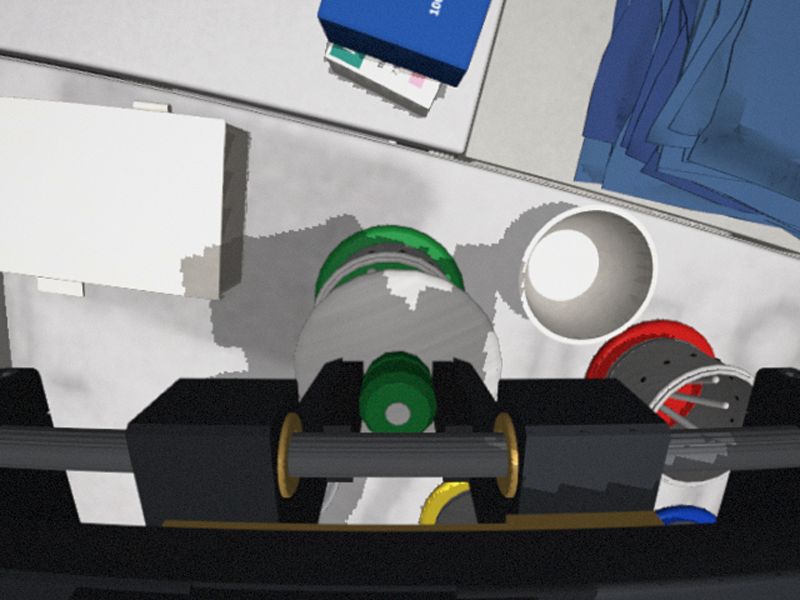

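View pics/s6.png

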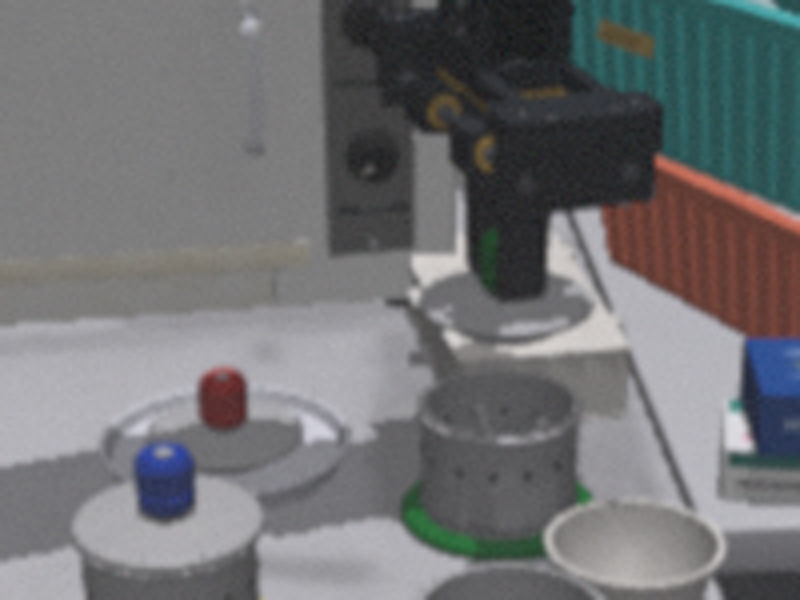

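Request:
play_rows([
  [[0, 0, 0], [0, 0.03, -0.3], 255],
  [[0, 0, 0], [0, 0, -0.5], 255],
  [[0, 0, 0], [0, 0, -0.25], 255],
  [[0, 0, 0], [0, 0, -0.05], 255],
  [[0, 0, 0], [0, 0, 0], 255],
])

```text
clock: 11.55
tool_pos: [0.5969, 0.1424, 0.1049]
eef_rot: [-0.702, -0.085, 0.702, -0.085]
contact_force: [0.5, -0.1, -0.9]
opening: 0.288
```

Request:
play_rows([
  [[0, 0, 0], [0, 0, -0.06], 255],
  [[0, 0, 0], [0, 0, -0.06], 255],
  [[0, 0, 0], [0, 0, -0.04], 255],
  [[0, 0, 0], [0, 0, 0], 255],
])

```text
clock: 11.95
tool_pos: [0.597, 0.1427, 0.0989]
eef_rot: [-0.702, -0.085, 0.702, -0.085]
contact_force: [0.1, -0.0, -0.6]
opening: 0.289
```

Request:
play_rows([
  [[0, 0, 0], [0, 0, -0.04], 255],
  [[0, 0, 0], [0, 0, 0], 255],
  [[0, 0, 0], [0, 0, 0], 255],
])

```text
clock: 12.25
tool_pos: [0.5973, 0.1427, 0.0976]
eef_rot: [0.702, 0.085, -0.702, 0.085]
contact_force: [0.7, -0.0, 0.7]
opening: 0.285
```

Request:
play_rows([
  [[0, 0, 0], [0, 0, -0.02], 255],
  [[0, 0, 0], [0, 0, 0], 110],
  [[0, 0, 0], [0, 0, 0], 110],
  [[0, 0, 0], [0, 0, 0], 110],
  [[0, 0, 0], [0, 0, 0.6], 110],
])

```text
clock: 12.75
tool_pos: [0.5949, 0.142, 0.118]
eef_rot: [-0.7, -0.085, 0.704, -0.085]
contact_force: [-0.5, 0.2, 1.2]
opening: 0.567
```

Request:
play_rows([
  [[0, 0, 0], [0, 0, 0.8], 110],
  [[0, 0, 0], [-0.6, 0.3, 0], 110],
  [[0, 0, 0], [-0.85, 0.43, 0], 110],
  [[0, 0, 0], [-0.85, 0.42, 0], 110],
  [[0, 0, 0], [-0.7, 0.35, 0], 110],
])

```text
clock: 13.25
tool_pos: [0.4751, 0.2034, 0.1526]
eef_rot: [-0.702, -0.085, 0.702, -0.085]
contact_force: [0.0, 1.0, -0.0]
opening: 0.571
```

Request:
play_rows([
  [[0, 0, 0], [-0.4, 0.2, 0], 110],
  [[0, 0, 0], [0, 0, 0], 110],
  [[0, 0, 0], [0, 0, 0], 110],
])

```text
clock: 13.55
tool_pos: [0.462, 0.2105, 0.1526]
eef_rot: [0.702, 0.085, -0.702, 0.085]
contact_force: [0.7, -0.2, 0.5]
opening: 0.568
```

```bash
python3 - <<'E'
from h import *
d=r.snapshot("wrist"); overlay(d,[],"pics/w7.png",(0,0,640,480),1.25)
d=r.snapshot("side");overlay(d,[],"pics/s7.png",(220,110,420,260),4)
s=r.get_state(); print(s["tool_pos"],s["contact_force"],s["qd"].round(3),s["opening"])
E
```

```text
[0.46274039 0.20980652 0.15257009] [ 0.14078887  0.00213892 -0.06601993] [ 0.005  0.     0.001  0.001  0.    -0.001 -0.001] 0.5696291261053201
```

View pics/s7.png

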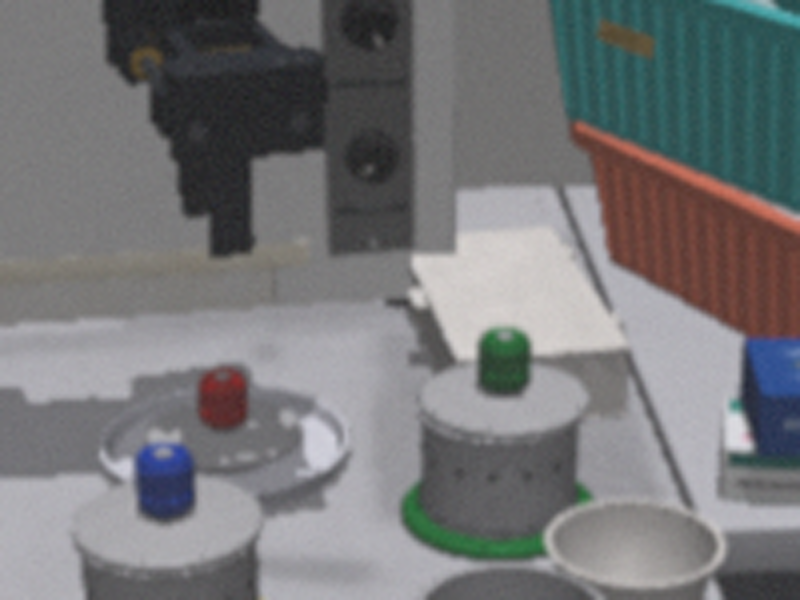

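View pics/w7.png

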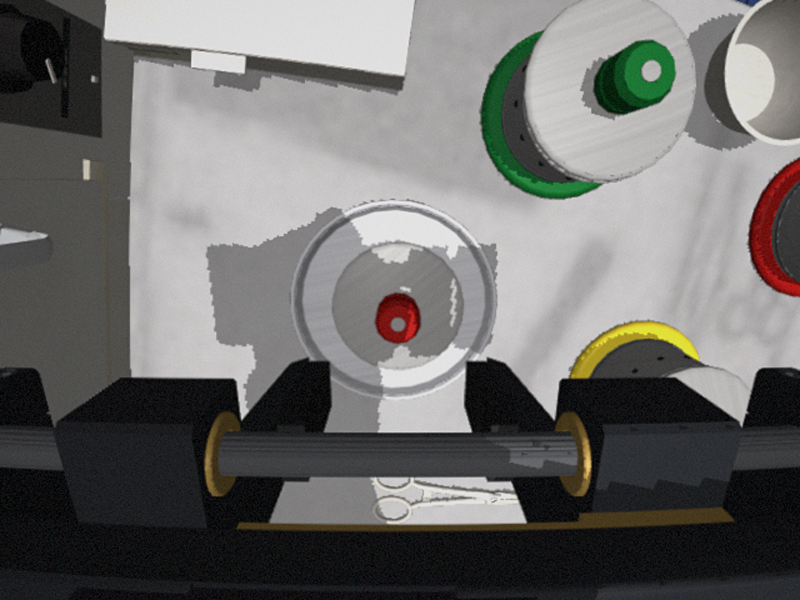

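Request:
play_rows([
  [[0, 0, 0], [-0.02, 0.01, -0.6], 110],
  [[0, 0, 0], [0, 0, -0.9], 110],
  [[0, 0, 0], [0, 0, -0.7], 110],
  [[0, 0, 0], [0, 0, -0.15], 110],
  [[0, 0, 0], [0, 0, 0], 110],
])

```text
clock: 14.15
tool_pos: [0.4607, 0.2102, 0.0579]
eef_rot: [-0.702, -0.084, 0.702, -0.085]
contact_force: [-0.1, -0.6, 0.1]
opening: 0.569
```

Request:
play_rows([
  [[0, 0, 0], [0, 0, -0.15], 110],
  [[0, 0, 0], [0, 0, 0], 110],
  [[0, 0, 0], [0, 0, 0], 110],
])

```text
clock: 14.45
tool_pos: [0.4608, 0.2112, 0.0534]
eef_rot: [0.703, 0.085, -0.701, 0.085]
contact_force: [1.0, 0.4, -0.5]
opening: 0.569
```

Request:
play_rows([
  [[0, 0, 0], [0, 0, 0], 255],
  [[0, 0, 0], [0, 0, 0], 255],
  [[0, 0, 0], [0, 0, 0], 255],
  [[0, 0, 0], [0, 0, 0], 255],
  [[0, 0, 0], [0, 0, 0], 255],
])

```text
clock: 14.95
tool_pos: [0.4604, 0.211, 0.0528]
eef_rot: [0.702, 0.085, -0.702, 0.085]
contact_force: [-0.1, -0.8, 3.3]
opening: 0.286
```

Request:
play_rows([
  [[0, 0, 0], [0, 0, 0.1], 255],
  [[0, 0, 0], [0, 0, 0.5], 255],
  [[0, 0, 0], [0, 0, 0.9], 255],
  [[0, 0, 0], [0, 0, 0.8], 255],
  [[0, 0, 0], [0, 0, 0.1], 255],
])

```text
clock: 15.45
tool_pos: [0.4618, 0.2117, 0.1515]
eef_rot: [0.704, 0.086, -0.7, 0.084]
contact_force: [1.4, -0.1, -2.1]
opening: 0.288
```

Request:
play_rows([
  [[0, 0, 0], [0.2, -0.5, 0], 255],
  [[0, 0, 0], [0.36, -0.81, 0], 255],
  [[0, 0, 0], [0.36, -0.81, 0], 255],
  [[0, 0, 0], [0.36, -0.81, 0], 255],
  [[0, 0, 0], [0.36, -0.81, 0], 255],
])

```text
clock: 15.95
tool_pos: [0.5256, 0.0601, 0.1475]
eef_rot: [-0.701, -0.085, 0.703, -0.085]
contact_force: [-0.0, 0.7, -0.9]
opening: 0.289
```

Request:
play_rows([
  [[0, 0, 0], [0.36, -0.81, 0], 255],
  [[0, 0, 0], [0.36, -0.81, 0], 255],
  [[0, 0, 0], [0.36, -0.81, 0], 255],
  [[0, 0, 0], [0.2, -0.3, 0], 255],
  [[0, 0, 0], [0, 0, 0], 255],
])

```text
clock: 16.45
tool_pos: [0.5774, -0.0502, 0.1476]
eef_rot: [-0.702, -0.083, 0.702, -0.084]
contact_force: [-0.3, -0.5, -1.7]
opening: 0.286
```

Request:
play_rows([
  [[0, 0, 0], [0, 0, 0], 255],
  [[0, 0, 0], [0, 0, 0], 255],
  [[0, 0, 0], [0, 0, 0], 255],
])

```text
clock: 16.75
tool_pos: [0.5765, -0.0456, 0.1485]
eef_rot: [-0.702, -0.086, 0.702, -0.086]
contact_force: [-0.7, 0.1, -1.2]
opening: 0.285
```

```bash
python3 - <<'E'
from h import *
d=r.snapshot("wrist"); overlay(d,[],"pics/w8.png",(0,0,640,480),1.25)
d=r.snapshot("side");overlay(d,[],"pics/s8.png",(240,150,440,300),4)
s=r.get_state(); print(s["tool_pos"],s["contact_force"],s["qd"].round(3),s["opening"])
E
```

```text
[ 0.57677664 -0.04641495  0.14861296] [-0.58394266  0.29088248 -0.59842551] [ 0.008  0.001  0.006 -0.005 -0.    -0.001  0.   ] 0.2861023161361434
```

View pics/s8.png

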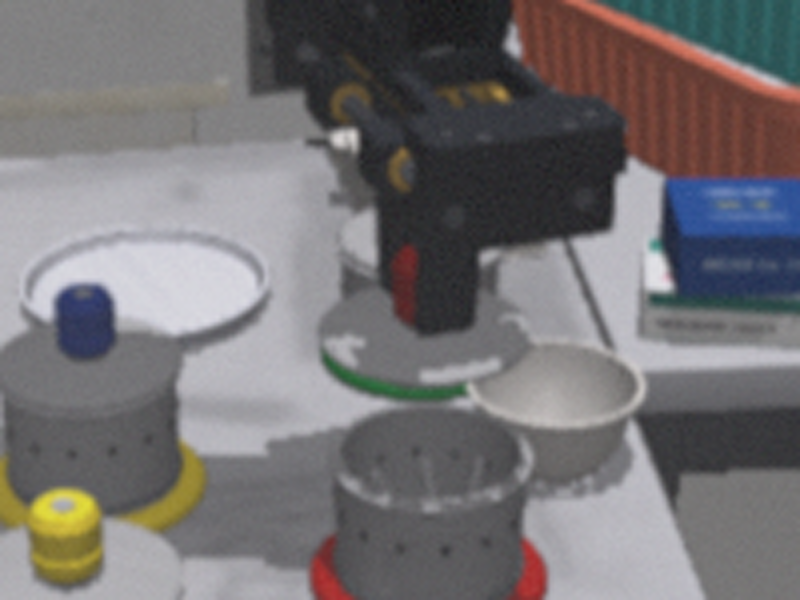

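View pics/w8.png

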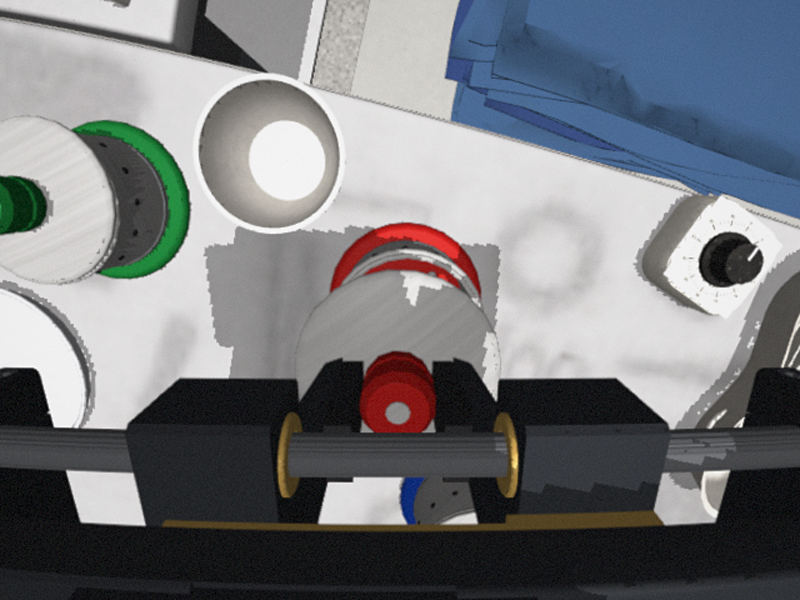

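Request:
play_rows([
  [[0, 0, 0], [0.02, -0.02, -0.3], 255],
  [[0, 0, 0], [0, 0, -0.5], 255],
  [[0, 0, 0], [0, 0, -0.22], 255],
  [[0, 0, 0], [0, 0, -0.05], 255],
  [[0, 0, 0], [0, 0, 0], 255],
])

```text
clock: 17.35
tool_pos: [0.5777, -0.0485, 0.1054]
eef_rot: [-0.702, -0.085, 0.702, -0.085]
contact_force: [0.2, 0.1, -1.5]
opening: 0.289
```

Request:
play_rows([
  [[0, 0, 0], [0, 0, -0.06], 255],
  [[0, 0, 0], [0, 0, -0.04], 255],
  [[0, 0, 0], [0, 0, 0], 255],
  [[0, 0, 0], [0, 0, 0], 255],
])

```text
clock: 17.75
tool_pos: [0.5781, -0.0486, 0.102]
eef_rot: [0.702, 0.085, -0.702, 0.085]
contact_force: [0.5, -0.3, -2.4]
opening: 0.289
```

Request:
play_rows([
  [[0, 0, 0], [0, 0, -0.05], 255],
  [[0, 0, 0], [0, 0, 0], 255],
  [[0, 0, 0], [0, 0, 0], 255],
])

```text
clock: 18.05
tool_pos: [0.5779, -0.0486, 0.0997]
eef_rot: [-0.702, -0.085, 0.702, -0.085]
contact_force: [-0.0, -0.1, -2.2]
opening: 0.279
```

Request:
play_rows([
  [[0, 0, 0], [0, 0, -0.03], 255],
  [[0, 0, 0], [0, 0, 0], 255],
  [[0, 0, 0], [0, 0, 0], 255],
])

```text
clock: 18.35
tool_pos: [0.578, -0.0486, 0.0988]
eef_rot: [0.702, 0.085, -0.702, 0.085]
contact_force: [-1.1, 0.2, 1.3]
opening: 0.291
```

Request:
play_rows([
  [[0, 0, 0], [0, 0, -0.02], 255],
  [[0, 0, 0], [0, 0, 0], 110],
  [[0, 0, 0], [0, 0, 0], 110],
  [[0, 0, 0], [0, 0, 0], 110],
  [[0, 0, 0], [0, 0, 0.6], 110],
])

```text
clock: 18.85
tool_pos: [0.5758, -0.0485, 0.1194]
eef_rot: [-0.7, -0.085, 0.704, -0.085]
contact_force: [-0.2, 0.2, 0.9]
opening: 0.564
```

Request:
play_rows([
  [[0, 0, 0], [0, 0, 0.8], 110],
  [[0, 0, 0], [-0.6, 0.36, 0], 110],
  [[0, 0, 0], [-0.85, 0.51, 0], 110],
  [[0, 0, 0], [-0.85, 0.51, 0], 110],
  [[0, 0, 0], [-0.7, 0.42, 0], 110],
])

```text
clock: 19.35
tool_pos: [0.456, 0.0243, 0.1538]
eef_rot: [-0.702, -0.085, 0.702, -0.085]
contact_force: [0.2, -0.1, -0.9]
opening: 0.568
```

Request:
play_rows([
  [[0, 0, 0], [-0.39, 0.23, 0], 110],
  [[0, 0, 0], [0, 0, 0], 110],
  [[0, 0, 0], [0, 0, 0], 110],
  [[0, 0, 0], [0, 0, 0], 110],
])

```text
clock: 19.75
tool_pos: [0.4439, 0.032, 0.1537]
eef_rot: [0.703, 0.084, -0.701, 0.085]
contact_force: [0.2, 0.1, 0.3]
opening: 0.567
```

```bash
python3 - <<'E'
from h import *
d=r.snapshot("wrist"); 
C=[]
for w in CAN.values(): C+=[(w,.013,.096),(w,.041,.068),(w,.049,.007)]
overlay(d,C,"pics/w9.png",(0,0,640,480),1.25)
d=r.snapshot("side");overlay(d,[],"pics/s9.png",(240,150,440,300),4)
s=r.get_state(); print(s["tool_pos"],s["contact_force"],s["qd"].round(3),s["opening"])
E
```

```text
[0.44349069 0.03195385 0.1536564 ] [ 0.75233689  0.00463731 -0.12871393] [ 0.    -0.002 -0.002  0.009 -0.    -0.    -0.001] 0.5695328148788016
```

View pics/s9.png

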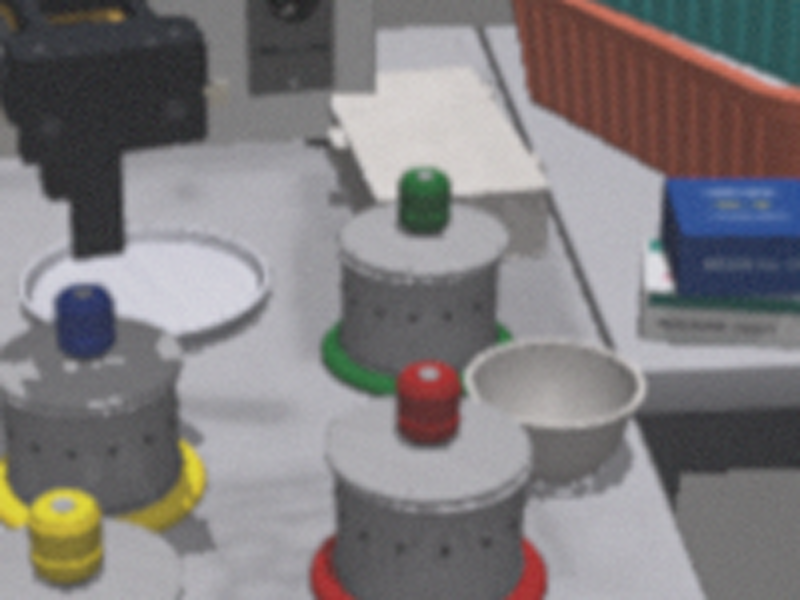

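View pics/w9.png

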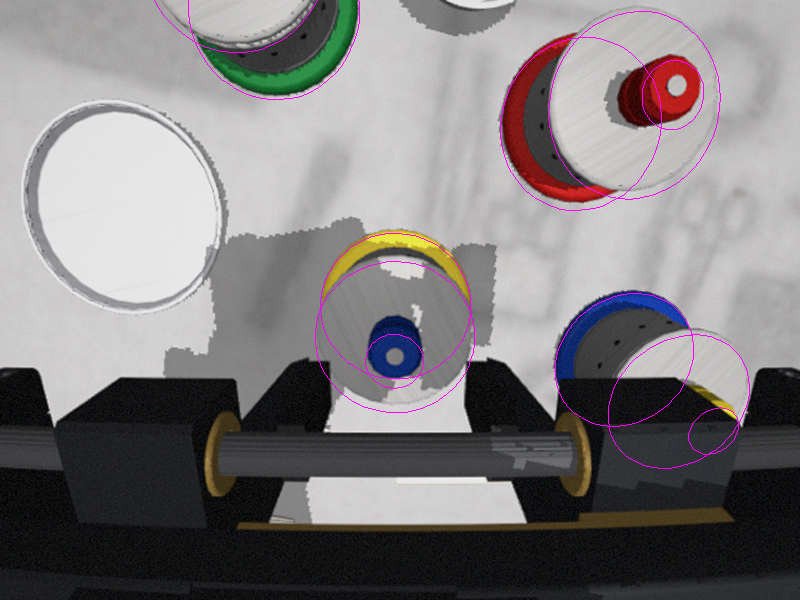

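Request:
play_rows([
  [[0, 0, 0], [-0.02, 0.03, -0.4], 110],
  [[0, 0, 0], [0, 0, -0.6], 110],
  [[0, 0, 0], [0, 0, -0.2], 110],
  [[0, 0, 0], [0, 0, 0], 110],
  [[0, 0, 0], [0, 0, 0], 110],
])

```text
clock: 20.35
tool_pos: [0.4418, 0.0336, 0.106]
eef_rot: [0.702, 0.085, -0.702, 0.085]
contact_force: [0.3, 0.3, -0.2]
opening: 0.567
```

Request:
play_rows([
  [[0, 0, 0], [0, 0, -0.2], 110],
  [[0, 0, 0], [0, 0, 0], 110],
  [[0, 0, 0], [0, 0, 0], 255],
  [[0, 0, 0], [0, 0, 0], 255],
  [[0, 0, 0], [0, 0, 0], 255],
])

```text
clock: 20.85
tool_pos: [0.4416, 0.0338, 0.0979]
eef_rot: [0.702, 0.085, -0.702, 0.085]
contact_force: [-0.3, -0.3, 0.4]
opening: 0.317
```

Request:
play_rows([
  [[0, 0, 0], [0, 0, 0], 255],
  [[0, 0, 0], [0, 0, 0], 255],
])

```text
clock: 21.05
tool_pos: [0.4416, 0.0338, 0.0979]
eef_rot: [0.702, 0.085, -0.702, 0.085]
contact_force: [0.5, 0.0, 1.4]
opening: 0.288
```

Request:
play_rows([
  [[0, 0, 0], [0, 0, 0.1], 255],
  [[0, 0, 0], [0, 0, 0.3], 255],
  [[0, 0, 0], [0, 0, 0.6], 255],
  [[0, 0, 0], [0, 0, 0.25], 255],
  [[0, 0, 0], [0.05, 0.4, 0], 255],
])

```text
clock: 21.55
tool_pos: [0.4437, 0.0478, 0.149]
eef_rot: [0.703, 0.083, -0.702, 0.084]
contact_force: [-0.3, -0.1, -1.9]
opening: 0.287
```

Request:
play_rows([
  [[0, 0, 0], [0.12, 1.0, 0], 255],
  [[0, 0, 0], [0.12, 1.0, 0], 255],
  [[0, 0, 0], [0.12, 1.0, 0], 255],
  [[0, 0, 0], [0.08, 0.7, 0], 255],
  [[0, 0, 0], [0, 0.3, 0], 255],
])

```text
clock: 22.05
tool_pos: [0.4611, 0.2136, 0.1477]
eef_rot: [0.702, 0.087, -0.701, 0.086]
contact_force: [-0.1, -0.4, -0.7]
opening: 0.281
```

Request:
play_rows([
  [[0, 0, 0], [0, 0, 0], 255],
  [[0, 0, 0], [0, 0, 0], 255],
  [[0, 0, 0], [0, 0, 0], 255],
])

```text
clock: 22.35
tool_pos: [0.4609, 0.2072, 0.1476]
eef_rot: [-0.702, -0.083, 0.703, -0.085]
contact_force: [0.0, -0.0, -1.6]
opening: 0.287
```

Lower into the dish (contact expected at TCP z ≈ 0.0517).

Request:
play_rows([
  [[0, 0, 0], [0, 0, -0.5], 255],
  [[0, 0, 0], [0, 0, -0.9], 255],
  [[0, 0, 0], [0, 0, -0.65], 255],
  [[0, 0, 0], [0, 0, -0.2], 255],
  [[0, 0, 0], [0, 0, 0], 255],
])

```text
clock: 22.85
tool_pos: [0.4606, 0.2083, 0.0571]
eef_rot: [-0.701, -0.084, 0.703, -0.085]
contact_force: [0.2, 0.2, 0.2]
opening: 0.287
```

Request:
play_rows([
  [[0, 0, 0], [0, 0, -0.05], 255],
  [[0, 0, 0], [0, 0, 0], 255],
  [[0, 0, 0], [0, 0, 0], 255],
])

```text
clock: 23.15
tool_pos: [0.4617, 0.21, 0.0567]
eef_rot: [0.703, 0.085, -0.701, 0.085]
contact_force: [-0.7, 0.3, -0.5]
opening: 0.286
```

Request:
play_rows([
  [[0, 0, 0], [0, 0, -0.08], 255],
  [[0, 0, 0], [0, 0, 0], 255],
  [[0, 0, 0], [0, 0, 0], 255],
])

```text
clock: 23.45
tool_pos: [0.4611, 0.2099, 0.0526]
eef_rot: [0.702, 0.085, -0.702, 0.085]
contact_force: [-0.0, -0.4, -1.4]
opening: 0.284
```

Request:
play_rows([
  [[0, 0, 0], [0, 0, -0.05], 255],
  [[0, 0, 0], [0, 0, 0], 255],
  [[0, 0, 0], [0, 0, 0], 255],
])

```text
clock: 23.75
tool_pos: [0.4612, 0.2099, 0.0519]
eef_rot: [0.702, 0.085, -0.702, 0.085]
contact_force: [-2.1, -0.4, 13.2]
opening: 0.288
```

Request:
play_rows([
  [[0, 0, 0], [0, 0, 0], 110],
  [[0, 0, 0], [0, 0, 0], 110],
  [[0, 0, 0], [0, 0, 0.5], 110],
  [[0, 0, 0], [0, 0, 1.0], 110],
  [[0, 0, 0], [0, 0, 1.0], 110],
])

```text
clock: 24.25
tool_pos: [0.4605, 0.2095, 0.1509]
eef_rot: [-0.701, -0.085, 0.703, -0.085]
contact_force: [0.4, 0.8, 0.0]
opening: 0.57
```

Request:
play_rows([
  [[0, 0, 0], [-0.03, -0.5, 0.1], 110],
  [[0, 0, 0], [-0.05, -1.0, 0], 110],
  [[0, 0, 0], [-0.05, -1.0, 0], 110],
  [[0, 0, 0], [-0.05, -1.0, 0], 110],
  [[0, 0, 0], [-0.05, -1.0, 0], 110],
])

```text
clock: 24.75
tool_pos: [0.4516, 0.0284, 0.1544]
eef_rot: [-0.702, -0.085, 0.702, -0.085]
contact_force: [0.6, -0.6, -0.7]
opening: 0.568
```

Request:
play_rows([
  [[0, 0, 0], [-0.05, -1.0, 0], 110],
  [[0, 0, 0], [-0.05, -1.0, 0], 110],
  [[0, 0, 0], [-0.05, -1.0, 0], 110],
  [[0, 0, 0], [-0.05, -0.7, 0], 110],
  [[0, 0, 0], [-0.04, -0.3, 0], 110],
])

```text
clock: 25.25
tool_pos: [0.4416, -0.1334, 0.1543]
eef_rot: [-0.702, -0.083, 0.702, -0.084]
contact_force: [-0.4, 0.5, 0.1]
opening: 0.566
```

Request:
play_rows([
  [[0, 0, 0], [0, 0, 0], 110],
  [[0, 0, 0], [0, 0, 0], 110],
  [[0, 0, 0], [0, 0, 0], 110],
  [[0, 0, 0], [0, 0, 0], 110],
])

```text
clock: 25.65
tool_pos: [0.4426, -0.1284, 0.1546]
eef_rot: [0.702, 0.086, -0.702, 0.086]
contact_force: [-0.1, 0.4, 0.6]
opening: 0.568
```

```bash
python3 - <<'E'
from h import *
d=r.snapshot("wrist"); 
C=[]
for w in CAN.values(): C+=[(w,.013,.096),(w,.041,.068),(w,.049,.007)]
overlay(d,C,"pics/w10.png",(0,0,640,480),1.25)
d=r.snapshot("side");overlay(d,[],"pics/s10.png",(210,140,410,290),4)
s=r.get_state(); print(s["tool_pos"],s["contact_force"],s["qd"].round(3),s["opening"])
E
```

```text
[ 0.44252919 -0.12904545  0.15456774] [-0.17113599  0.51501376 -0.21732301] [ 0.008 -0.001  0.005 -0.001  0.001  0.001  0.002] 0.5703192391674291
```

View pics/w10.png

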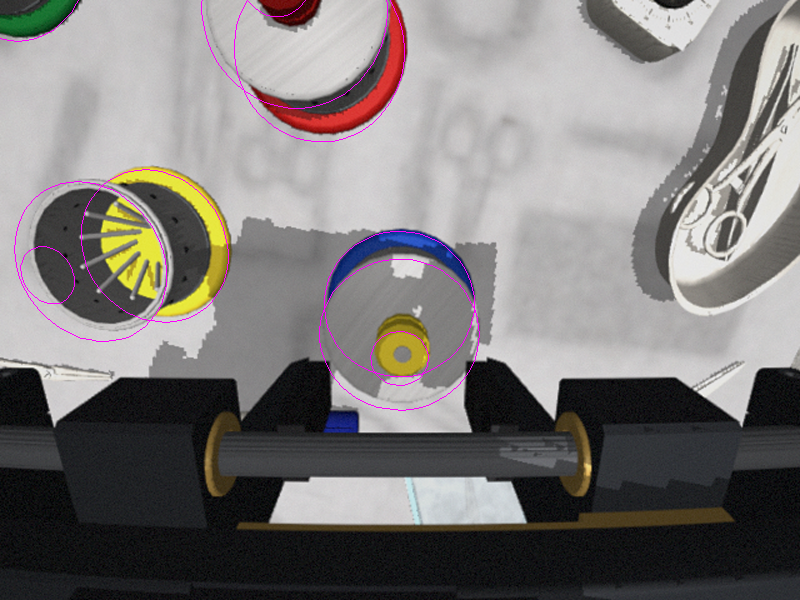

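View pics/s10.png

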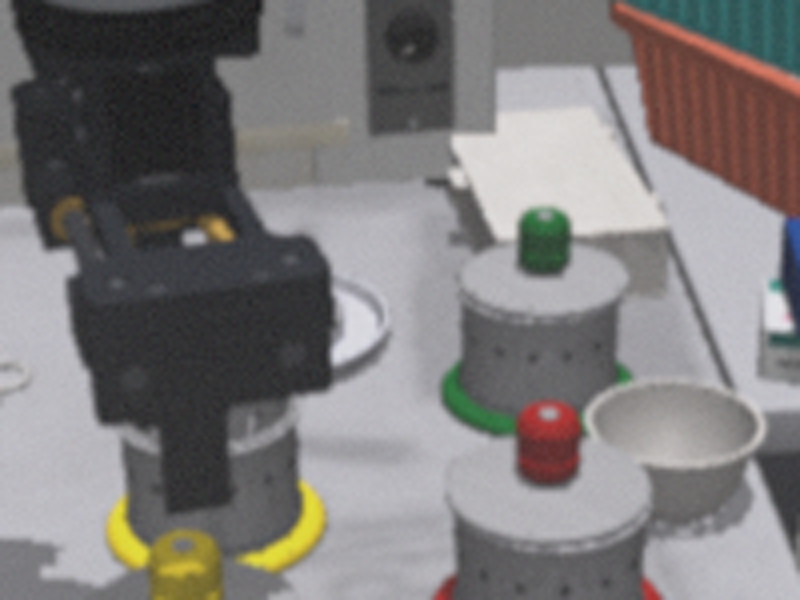

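Request:
play_rows([
  [[0, 0, 0], [0, -0.03, -0.4], 110],
  [[0, 0, 0], [0, 0, -0.6], 110],
  [[0, 0, 0], [0, 0, -0.22], 110],
  [[0, 0, 0], [0, 0, 0], 110],
  [[0, 0, 0], [0, 0, 0], 110],
])

```text
clock: 26.25
tool_pos: [0.4424, -0.1312, 0.106]
eef_rot: [-0.702, -0.085, 0.702, -0.085]
contact_force: [-0.7, 0.5, -0.4]
opening: 0.567
```

Request:
play_rows([
  [[0, 0, 0], [0, 0, -0.2], 110],
  [[0, 0, 0], [0, 0, 0], 110],
  [[0, 0, 0], [0, 0, 0], 255],
  [[0, 0, 0], [0, 0, 0], 255],
  [[0, 0, 0], [0, 0, 0], 255],
])

```text
clock: 26.75
tool_pos: [0.4424, -0.1314, 0.0979]
eef_rot: [0.702, 0.085, -0.702, 0.085]
contact_force: [0.5, -0.2, 0.3]
opening: 0.324
```

Request:
play_rows([
  [[0, 0, 0], [0, 0, 0], 255],
  [[0, 0, 0], [0, 0, 0], 255],
])

```text
clock: 26.95
tool_pos: [0.4424, -0.1314, 0.0979]
eef_rot: [0.702, 0.085, -0.702, 0.085]
contact_force: [-0.6, -0.2, 2.0]
opening: 0.288
```

Request:
play_rows([
  [[0, 0, 0], [0, 0, 0.1], 255],
  [[0, 0, 0], [0, 0, 0.3], 255],
  [[0, 0, 0], [0, 0, 0.6], 255],
  [[0, 0, 0], [0, 0, 0.25], 255],
  [[0, 0, 0], [0, 0.4, 0], 255],
])

```text
clock: 27.45
tool_pos: [0.4429, -0.1176, 0.1491]
eef_rot: [0.703, 0.083, -0.701, 0.084]
contact_force: [-0.7, 1.1, -1.7]
opening: 0.285
```

Request:
play_rows([
  [[0, 0, 0], [0, 1.0, 0], 255],
  [[0, 0, 0], [0, 1.0, 0], 255],
  [[0, 0, 0], [0, 1.0, 0], 255],
  [[0, 0, 0], [0, 0.5, 0], 255],
  [[0, 0, 0], [0, 0.22, 0], 255],
])

```text
clock: 27.95
tool_pos: [0.4422, 0.0361, 0.1477]
eef_rot: [0.702, 0.087, -0.702, 0.086]
contact_force: [0.4, -0.1, -1.3]
opening: 0.287
```

Request:
play_rows([
  [[0, 0, 0], [0, 0, 0], 255],
  [[0, 0, 0], [0, 0, 0], 255],
  [[0, 0, 0], [0, 0, 0], 255],
  [[0, 0, 0], [0, 0, 0], 255],
])

```text
clock: 28.35
tool_pos: [0.4422, 0.032, 0.1477]
eef_rot: [-0.702, -0.084, 0.702, -0.084]
contact_force: [-0.9, 0.5, -1.1]
opening: 0.284
```

```bash
python3 - <<'E'
from h import *
d=r.snapshot("wrist"); overlay(d,[],"pics/w11.png",(0,0,640,480),1.25)
d=r.snapshot("side");overlay(d,[],"pics/s11.png",(210,140,410,290),4)
s=r.get_state(); print(s["tool_pos"],s["contact_force"],s["qd"].round(3),s["opening"])
E
```

```text
[0.44229046 0.03249219 0.14775229] [-0.01310585 -0.67285456 -0.97789656] [-0.007 -0.    -0.002 -0.     0.001  0.001 -0.001] 0.2865640414324039
```

View pics/s11.png

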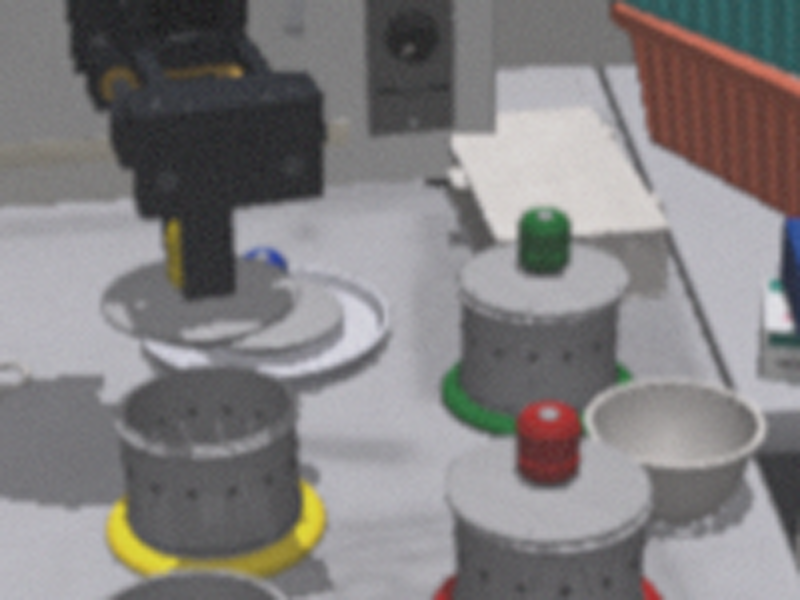

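View pics/w11.png

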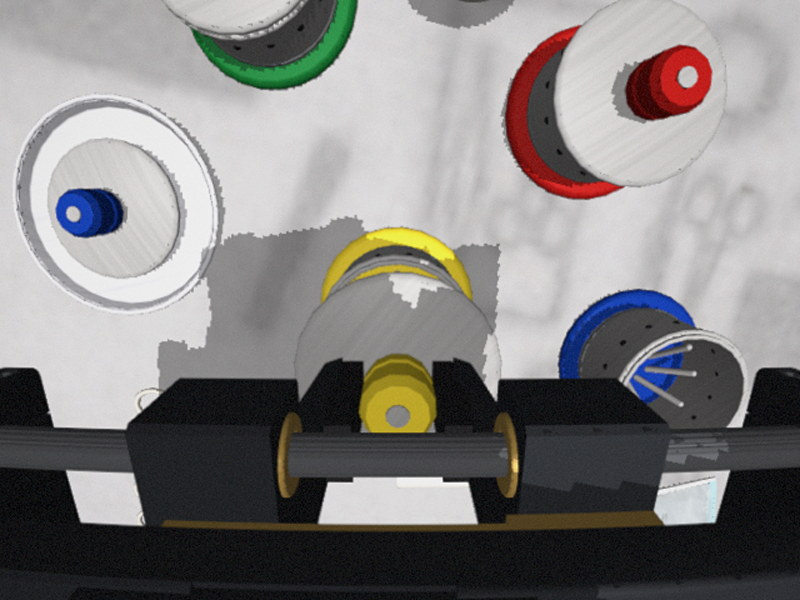

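Request:
play_rows([
  [[0, 0, 0], [0, 0, -0.3], 255],
  [[0, 0, 0], [0, 0, -0.5], 255],
  [[0, 0, 0], [0, 0, -0.22], 255],
  [[0, 0, 0], [0, 0, -0.05], 255],
  [[0, 0, 0], [0, 0, 0], 255],
])

```text
clock: 28.95
tool_pos: [0.4422, 0.0333, 0.1049]
eef_rot: [-0.702, -0.085, 0.702, -0.085]
contact_force: [0.1, 0.6, -1.9]
opening: 0.282
```

Request:
play_rows([
  [[0, 0, 0], [0, 0, -0.06], 255],
  [[0, 0, 0], [0, 0, -0.06], 255],
  [[0, 0, 0], [0, 0, 0], 255],
  [[0, 0, 0], [0, 0, 0], 255],
])

```text
clock: 29.35
tool_pos: [0.4423, 0.0334, 0.1003]
eef_rot: [0.702, 0.085, -0.702, 0.085]
contact_force: [0.4, -0.8, -0.9]
opening: 0.287
```

Request:
play_rows([
  [[0, 0, 0], [0, 0, -0.05], 255],
  [[0, 0, 0], [0, 0, 0], 255],
  [[0, 0, 0], [0, 0, 0], 255],
])

```text
clock: 29.65
tool_pos: [0.4422, 0.0334, 0.0981]
eef_rot: [-0.702, -0.085, 0.702, -0.085]
contact_force: [0.1, 0.2, -1.8]
opening: 0.286
```

Request:
play_rows([
  [[0, 0, 0], [0, 0, -0.02], 255],
  [[0, 0, 0], [0, 0, 0], 255],
  [[0, 0, 0], [0, 0, 0], 255],
])

```text
clock: 29.95
tool_pos: [0.4423, 0.0334, 0.0979]
eef_rot: [0.702, 0.085, -0.702, 0.085]
contact_force: [-1.2, 0.7, 6.0]
opening: 0.292
```

Request:
play_rows([
  [[0, 0, 0], [0, 0, 0], 110],
  [[0, 0, 0], [0, 0, 0], 110],
  [[0, 0, 0], [0, 0, 0], 110],
  [[0, 0, 0], [0, 0, 0.6], 110],
  [[0, 0, 0], [0, 0, 0.8], 110],
])

```text
clock: 30.45
tool_pos: [0.4413, 0.0334, 0.1529]
eef_rot: [-0.701, -0.085, 0.703, -0.085]
contact_force: [-0.3, -0.4, 0.4]
opening: 0.569
```

Request:
play_rows([
  [[0, 0, 0], [0.05, 0.4, 0], 110],
  [[0, 0, 0], [0.12, 1.0, 0], 110],
  [[0, 0, 0], [0.12, 1.0, 0], 110],
  [[0, 0, 0], [0.12, 1.0, 0], 110],
  [[0, 0, 0], [0.06, 0.7, 0], 110],
])

```text
clock: 30.95
tool_pos: [0.4612, 0.2008, 0.1533]
eef_rot: [0.702, 0.086, -0.702, 0.085]
contact_force: [0.5, 0.2, -0.7]
opening: 0.573
```

Request:
play_rows([
  [[0, 0, 0], [0, 0.33, 0], 110],
  [[0, 0, 0], [0, 0, 0], 110],
  [[0, 0, 0], [0, 0, 0], 110],
  [[0, 0, 0], [0, 0, 0], 110],
  [[0, 0, 0], [0, 0, 0], 110],
])

```text
clock: 31.45
tool_pos: [0.4611, 0.2086, 0.1533]
eef_rot: [-0.702, -0.084, 0.702, -0.084]
contact_force: [0.2, -0.0, -0.4]
opening: 0.564
```

```bash
python3 - <<'E'
from h import *
d=r.snapshot("wrist"); overlay(d,[],"pics/w12.png",(0,0,640,480),1.25)
d=r.snapshot("side");overlay(d,[],"pics/s12.png",(210,160,410,310),4)
s=r.get_state(); print(s["tool_pos"],s["contact_force"],s["qd"].round(3),s["opening"])
E
```

```text
[0.46120931 0.20942726 0.15339728] [ 0.05987145  1.38947481 -0.78663046] [-0.007 -0.    -0.004 -0.005 -0.001 -0.002 -0.002] 0.5690169977764975
```

View pics/s12.png

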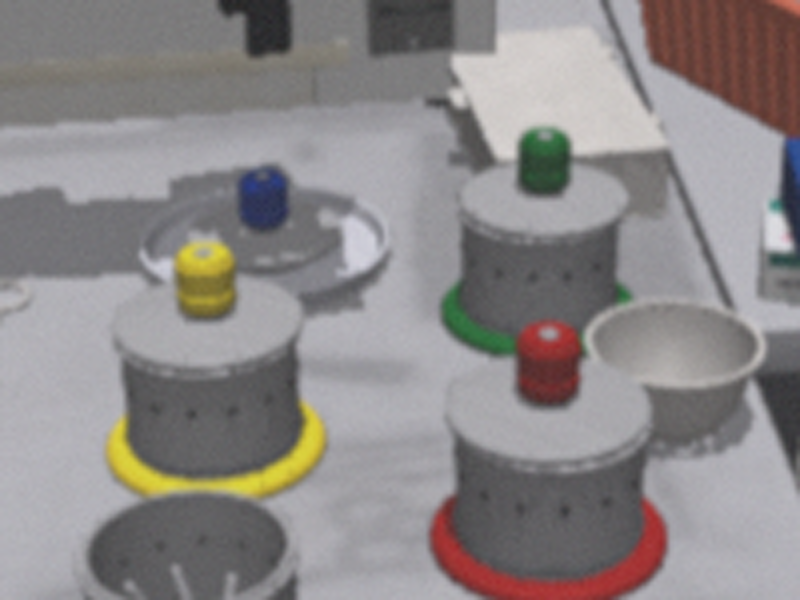

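View pics/w12.png

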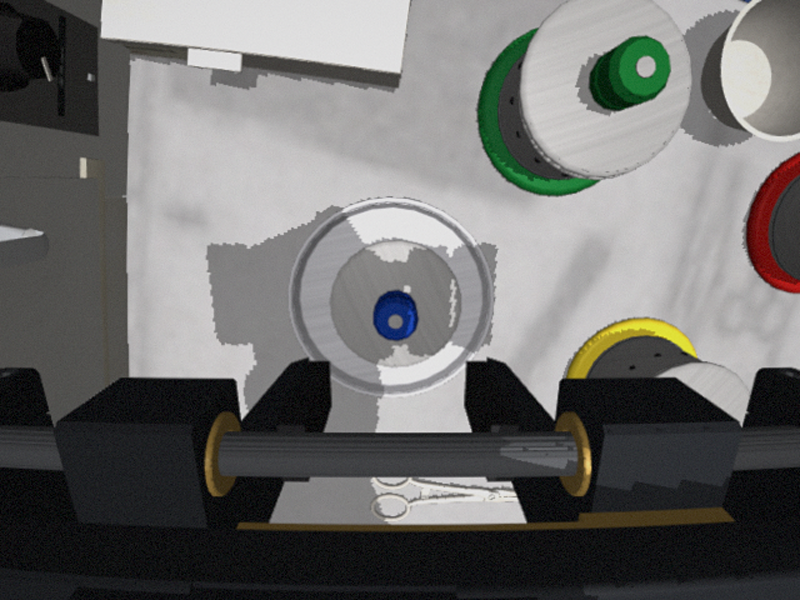

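Yellow is seated; the blue lid is waiting in the dish under the gripper. Picking it up.

Request:
play_rows([
  [[0, 0, 0], [0, 0, -0.6], 110],
  [[0, 0, 0], [0, 0, -0.9], 110],
  [[0, 0, 0], [0, 0, -0.7], 110],
  [[0, 0, 0], [0, 0, -0.15], 110],
  [[0, 0, 0], [0, 0, 0], 110],
])

```text
clock: 32.05
tool_pos: [0.4607, 0.2101, 0.0589]
eef_rot: [-0.701, -0.084, 0.703, -0.085]
contact_force: [0.3, -0.5, 0.6]
opening: 0.565
```

Request:
play_rows([
  [[0, 0, 0], [0, 0, -0.15], 110],
  [[0, 0, 0], [0, 0, 0], 110],
  [[0, 0, 0], [0, 0, 0], 110],
])

```text
clock: 32.35
tool_pos: [0.4615, 0.2108, 0.0541]
eef_rot: [0.702, 0.085, -0.702, 0.085]
contact_force: [0.4, 0.3, -0.0]
opening: 0.57
```

Request:
play_rows([
  [[0, 0, 0], [0, 0, 0], 255],
  [[0, 0, 0], [0, 0, 0], 255],
  [[0, 0, 0], [0, 0, 0], 255],
  [[0, 0, 0], [0, 0, 0], 255],
  [[0, 0, 0], [0, 0, 0], 255],
])

```text
clock: 32.85
tool_pos: [0.4612, 0.2106, 0.0536]
eef_rot: [0.702, 0.085, -0.702, 0.085]
contact_force: [0.4, 0.3, 3.7]
opening: 0.284
```

Request:
play_rows([
  [[0, 0, 0], [0, 0, 0.1], 255],
  [[0, 0, 0], [0, 0, 0.5], 255],
  [[0, 0, 0], [0, 0, 0.9], 255],
  [[0, 0, 0], [0, 0, 0.9], 255],
  [[0, 0, 0], [0, 0, 0.7], 255],
])

```text
clock: 33.35
tool_pos: [0.4611, 0.2106, 0.1792]
eef_rot: [0.702, 0.085, -0.702, 0.085]
contact_force: [1.0, -0.8, -1.3]
opening: 0.285
```

Request:
play_rows([
  [[0, 0, 0], [-0.03, -0.5, 0], 255],
  [[0, 0, 0], [-0.05, -1.0, 0], 255],
  [[0, 0, 0], [-0.05, -1.0, 0], 255],
  [[0, 0, 0], [-0.05, -1.0, 0], 255],
  [[0, 0, 0], [-0.05, -1.0, 0], 255],
])

```text
clock: 33.85
tool_pos: [0.4514, 0.0292, 0.1775]
eef_rot: [-0.702, -0.085, 0.702, -0.085]
contact_force: [0.5, -0.2, -0.9]
opening: 0.29
```

Request:
play_rows([
  [[0, 0, 0], [-0.05, -1.0, 0], 255],
  [[0, 0, 0], [-0.05, -1.0, 0], 255],
  [[0, 0, 0], [-0.05, -1.0, 0], 255],
  [[0, 0, 0], [-0.05, -0.74, 0], 255],
  [[0, 0, 0], [-0.05, -0.3, 0], 255],
])

```text
clock: 34.35
tool_pos: [0.441, -0.1344, 0.1774]
eef_rot: [-0.702, -0.083, 0.702, -0.084]
contact_force: [0.2, -0.6, -0.8]
opening: 0.285
```

Request:
play_rows([
  [[0, 0, 0], [0, 0, -0.2], 255],
  [[0, 0, 0], [0, 0, -0.4], 255],
  [[0, 0, 0], [0, 0, 0], 255],
  [[0, 0, 0], [0, 0, 0], 255],
  [[0, 0, 0], [0, 0, 0], 255],
])

```text
clock: 34.85
tool_pos: [0.4423, -0.1298, 0.1536]
eef_rot: [0.702, 0.086, -0.702, 0.086]
contact_force: [-0.2, -0.5, -0.2]
opening: 0.285
```

```bash
python3 - <<'E'
from h import *
d=r.snapshot("wrist"); overlay(d,[],"pics/w13.png",(0,0,640,480),1.25)
d=r.snapshot("side");overlay(d,[],"pics/s13.png",(190,190,390,340),4)
s=r.get_state(); print(s["tool_pos"],s["contact_force"],s["qd"].round(3),s["opening"])
E
```

```text
[ 0.44227838 -0.13040079  0.15376233] [-0.0250981   0.26865044  0.46741699] [ 0.006  0.     0.003  0.     0.001 -0.001  0.002] 0.2828949710885433
```

View pics/s13.png

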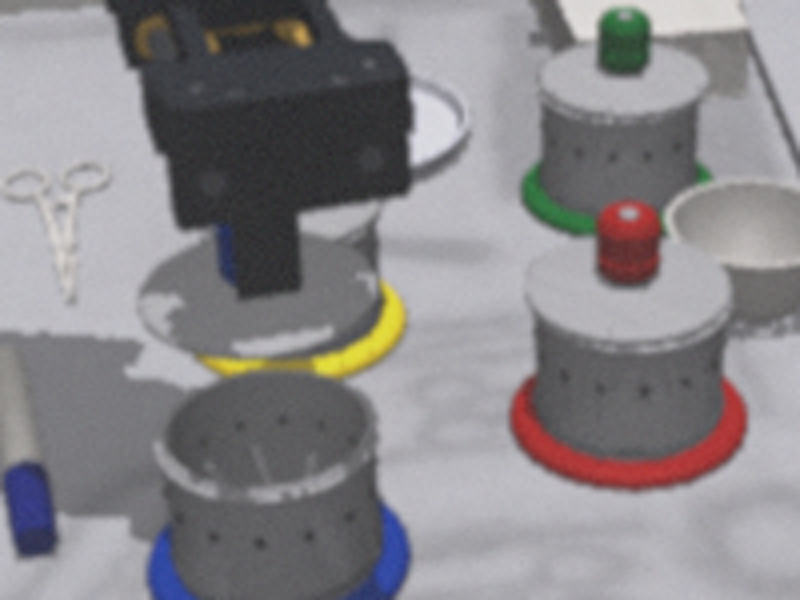

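View pics/w13.png

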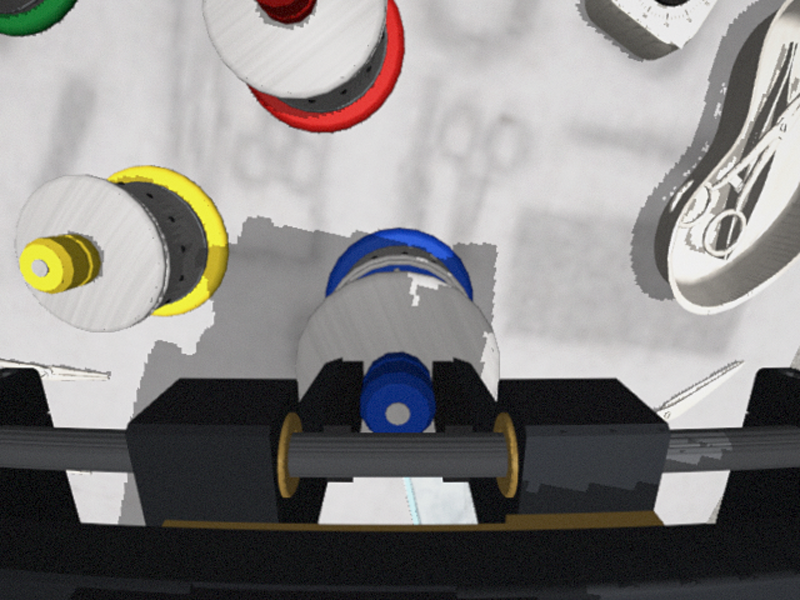

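Request:
play_rows([
  [[0, 0, 0], [0, 0, -0.35], 255],
  [[0, 0, 0], [0, 0, -0.55], 255],
  [[0, 0, 0], [0, 0, -0.25], 255],
  [[0, 0, 0], [0, 0, -0.05], 255],
  [[0, 0, 0], [0, 0, 0], 255],
])

```text
clock: 35.45
tool_pos: [0.4419, -0.1309, 0.1055]
eef_rot: [-0.702, -0.085, 0.702, -0.085]
contact_force: [-0.7, 0.4, -0.0]
opening: 0.282
```

Request:
play_rows([
  [[0, 0, 0], [0, 0, -0.05], 255],
  [[0, 0, 0], [0, 0, -0.05], 255],
  [[0, 0, 0], [0, 0, 0], 255],
  [[0, 0, 0], [0, 0, 0], 255],
])

```text
clock: 35.85
tool_pos: [0.442, -0.1311, 0.1015]
eef_rot: [0.702, 0.085, -0.702, 0.085]
contact_force: [0.3, -0.9, -0.8]
opening: 0.285
```

Request:
play_rows([
  [[0, 0, 0], [0, 0, -0.04], 255],
  [[0, 0, 0], [0, 0, 0], 255],
  [[0, 0, 0], [0, 0, 0], 255],
])

```text
clock: 36.15
tool_pos: [0.4418, -0.131, 0.0997]
eef_rot: [-0.702, -0.085, 0.702, -0.085]
contact_force: [0.3, 0.5, -1.1]
opening: 0.283
```

Request:
play_rows([
  [[0, 0, 0], [0, 0, -0.03], 255],
  [[0, 0, 0], [0, 0, 0], 255],
  [[0, 0, 0], [0, 0, 0], 255],
])

```text
clock: 36.45
tool_pos: [0.4419, -0.131, 0.0994]
eef_rot: [0.702, 0.085, -0.702, 0.085]
contact_force: [-1.1, 0.9, 10.2]
opening: 0.285
```

Seated with clear contact. I release, rise and back away.

Request:
play_rows([
  [[0, 0, 0], [0, 0, 0], 110],
  [[0, 0, 0], [0, 0, 0], 110],
  [[0, 0, 0], [0, 0, 0], 110],
  [[0, 0, 0], [0, 0, 0.6], 110],
  [[0, 0, 0], [0, 0, 0.8], 110],
])

```text
clock: 36.95
tool_pos: [0.4409, -0.1307, 0.154]
eef_rot: [-0.701, -0.085, 0.703, -0.085]
contact_force: [1.2, 0.5, 0.4]
opening: 0.57
```

Request:
play_rows([
  [[0, 0, 0], [0, -0.4, 0.8], 110],
  [[0, 0, 0], [0, -0.8, 0.8], 110],
  [[0, 0, 0], [0, -1.0, 0.2], 110],
  [[0, 0, 0], [-0.2, -1.0, 0], 110],
  [[0, 0, 0], [-0.2, -1.0, 0], 110],
])

```text
clock: 37.45
tool_pos: [0.4256, -0.3006, 0.227]
eef_rot: [0.702, 0.085, -0.702, 0.085]
contact_force: [0.1, 0.6, -0.7]
opening: 0.567
```

Request:
play_rows([
  [[0, 0, 0], [-0.4, -0.9, 0], 110],
  [[0, 0, 0], [-0.3, -0.5, 0], 110],
  [[0, 0, 0], [0, 0, 0], 110],
  [[0, 0, 0], [0, 0, 0], 110],
  [[0, 0, 0], [0, 0, 0], 110],
])

```text
clock: 37.95
tool_pos: [0.3989, -0.3533, 0.2265]
eef_rot: [0.702, 0.086, -0.702, 0.086]
contact_force: [0.1, 0.2, 0.3]
opening: 0.567
```

```bash
python3 - <<'E'
from h import *
d=r.snapshot("top")
C=[]
for w in CAN.values(): C+=[(w,.013,.096),(w,.041,.068),(w,.049,.007)]
overlay(d,C,"pics/t14.png",(195,170,455,325),3)
d=r.snapshot("side");overlay(d,[],"pics/s14.png",(210,180,410,360),4)
s=r.get_state(); print(s["tool_pos"],s["contact_force"],s["qd"].round(3),s["opening"],s["clock"])
E
```

```text
[ 0.39893892 -0.35334334  0.22660201] [ 0.34045351 -0.15357627 -0.58440832] [-0.    -0.001  0.004 -0.001  0.002  0.002  0.   ] 0.5698864474812504 38.05
```

View pics/t14.png

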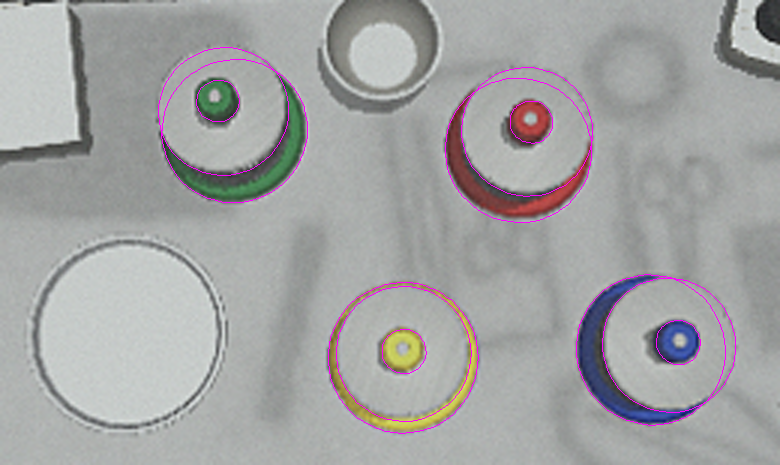

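View pics/s14.png

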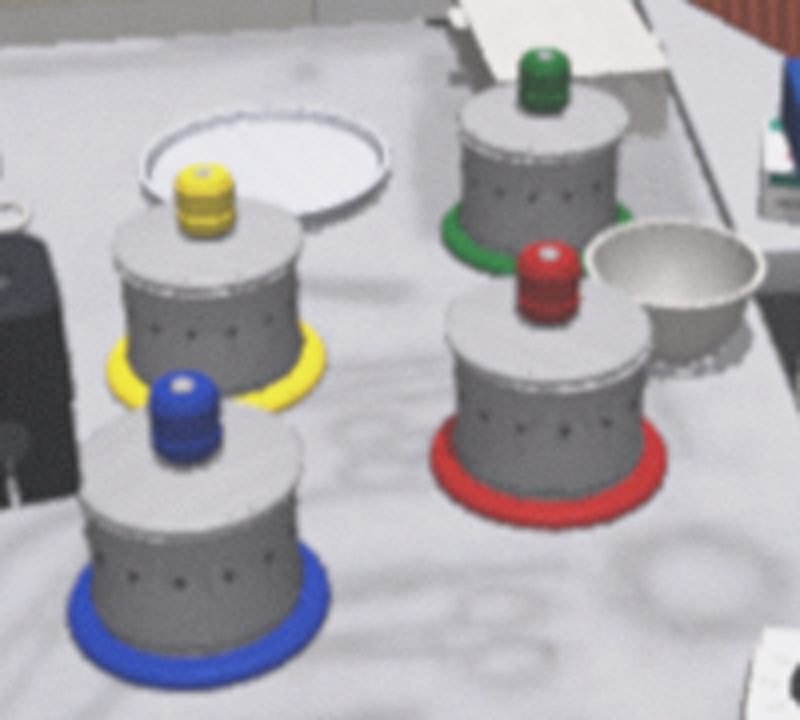

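```bash
python3 -c "
from plant import r
print(r.finish_job())"
```

```text
the job is handed in; nothing more can be done
None
```

The job is handed in: all four lids are now on the canisters of their own colour. I swapped red with green first, then blue with yellow, parking one lid of each pair in the metal dish. It took about 38 s of the 128 s allowed, and `finish_job()` gave no verdict.

**Last checks:**
- **Seating:** the lids went down at about the height I expected, though the contact force was clear only for blue and yellow (10 N and 6 N). For green and red it was faint (about 1 N), so I judged those two from the pictures.
- **Top view:** the knobs, plates and foot rings match the outlines I measured at the start to within about 1 mm, so the canisters have not visibly moved.
- **Side view:** all the lids look flat on their rims. The blue plate's left edge sits about 2 px (2–3 mm) off from where the old lid's edge was, about the play the plug leaves in the mouth. Its knob has not shifted in the top view.
- **Robot:** the gripper is open and clear of everything.

**One disagreement:** the three cameras' positions differed by 2–6 mm. I aimed at values in between and used the jaws' own centring when gripping the knobs, and every grasp and placing worked first time.

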